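Unclamp a bored bearing block and show it to the inspection camera

TASK

Flip the clamp's cam lever right up to free the bearing block and leave it up, then lift the block out and hold it up to the inspection camera: foot down as the camera sees it, bored face square to the lens, bore on the lens axis and 100 mm in front of the lens. Finish still holding the block there, steady in the gripper; do not put it down or let go. Do not touch the camera or its stand, and leave the other things on the bench where they are.

Things in the scene. Friction and masses are not known exactly. Their poses are not given: they have to be found in the camera images.
- clamp: Fixed steel clamp. Plate 100 (x) by 222 mm (y), 16 thick; origin on the bench under the middle of the nest, plate from y -154 to +68 mm. Low fixed stop at +y, low sliding jaw at -y of the block, up to 36 mm above the bench; locked, the jaw's toe reaches 4 mm over the foot's end. Two 9 mm high dowels by the block's +x side. From y = -66 mm outward the cam and its cheeks rise 70 mm above the bench.
- cam_lever (a joint): Cam lever angle, rad. 0 = locked: lever out along the clamp's -y, 10 degrees above level. Grows as it swings up and over towards the block, stop at 1.5 (just past upright). Draws the jaw back 11 mm along -y, evenly over the swing; the toe clears the foot from 0.7 on. Stiff (2 to 3 N at the grip), stays where left. Starts at 0 to 0.06.
- lever_grip (a point): Centre of the black handgrip at the end of the cam lever, 90 mm from the pivot: a rounded block 18 mm thick (along the clamp's x, flat on both sides), 36 mm long along the lever, 22 mm deep; the rod behind it is 11 mm thick. About 66 mm above the bench when locked, 139 mm when up. It moves in the clamp's y-z plane, axes turning with the lever.
- lever_pivot (a point): Axis of the cam lever, 50 mm above the bench, 111 mm along the clamp's -y from its origin; the axis runs along the clamp's x.
- bearing_block: Aluminium block, upside-down T, 0.16 to 0.32 kg, in the clamp's nest, axes parallel to the clamp's. Foot 30 (x) by 72 (y) by 12 mm; upright 30 (x) by 34 mm (y); 70 mm high in all. Origin under the middle of the foot, 16 mm above the bench at the start; z up. +x face bored (22 mm seat), -x face plain; flat +y and -y sides free to grip. Held right, its axes are parallel to camera_head's.
- seat_face (a point): Centre of the bearing seat's mouth in the bored +x face of the block, 42 mm above the underside of its foot, (15, 0, 42) mm in the block's frame.
- back_face (a point): Centre of the plain -x face of the block, behind the bore, (-15, 0, 42) mm in the block's frame.
- camera_stand: Stand of the inspection camera, fixed. Origin on the bench straight below the point of focus, yaw as the camera: along its +x lie first the base plate (grey, 200 by 140 mm, 16 mm thick, from x = 107 mm), then the steel column (25 mm thick, 361 mm high, at x = 252 mm). The camera looks along its -x, back towards the robot's side of the bench.
- camera_head: Inspection camera, fixed on the stand: white 52 mm square body, lens and black ring light of 72 mm diameter. Origin at the centre of the lens front, 250 mm above the bench. It looks along its own -x axis, which slopes 30 degrees down; its y is level, its z is up in the picture. From the lens front the head reaches 165 mm back along its +x.
- focus (a point): Point in the air on the lens axis, 100 mm in front of the lens front ((-100, 0, 0) mm in camera_head), 200 mm above the bench: where the centre of the bore's mouth is to be held.
- low_block: A lower bearing block, 46 mm high, same foot; stands loose on the bench; not part of the job, leave it. Origin under its foot.
- flange_hub: Aluminium flange hub, disc 60 mm diameter with a 28 mm hub, 30 mm high; leave it. Origin under its centre.
- caliper: Caliper lying on the bench, 235 mm long, 8 mm thick; leave it. Origin under the middle of its beam.
- hex_key: Bent hex key, 100 by 32 mm, 6 mm thick; leave it. Origin under its bend.
- driver: Screwdriver, 210 mm long, lying; leave it. Origin under its middle.
- cordless_drill: Cordless drill standing on its battery, about 200 mm high; leave it. Origin under its battery.
- spray_can: Spray can, 52 mm diameter, 165 mm high; leave it. Origin under its centre.
- parts_tin: Open steel tin with bolts, 120 by 160 mm, 45 mm high; leave it. Origin under its centre.
There are look-alikes about, which are no part of the job. What is shaped like the bearing_block but brown, pink or red is not meant.

How it is judged:
By the outcome, as a careful person would: the job done as asked, in the order asked, and still so for the second after the job is handed in, while the arm keeps its last pose, push and grip.
It also fails if it takes over 56 s, if anything falls off the work surface, if the arm or the gripper's body presses on something with over 40 N, if the wrist force passes 120 N, or if a joint passes its speed limit or range.

ROBOT

A 7-joint arm with a two-finger parallel gripper is mounted at the origin on the work surface. World frame = base frame: x ahead of the robot, y to its left, z up, the work surface at z = 0. Lengths are in m, angles in rad, forces in N, time in s.
With the tool pointing down it reaches from about 0.4 to 0.85 m from the base axis. Payload 10.4 kg.
Tool frame: the origin (TCP) lies at the very end of the fingers, on their centre line; the grasp point (between the pads) lies 19 mm behind it; x points along the fingers, z is the direction in which the jaws open and shut, and the axes are right-handed (so a half turn about x gives the same grasp; the last joint's range is limited). The gripper opens to 85 mm and grips with 20 to 120 N. Pads are 22 mm wide; open, the fingers measure 114 mm over their backs; the gripper's body (76 mm by 85 mm) begins 54 mm behind the grasp point. The pads swing forward as they close: fully open they stand 13 mm farther back than shut.
Start: joints at [-1.217, 0.332, -0.065, 1.46, 0.022, 1.35, -0.088], TCP at [0.23, 0.581, 0.231] pointing down, gripper open.
Joint ranges: [-2.6, 2.6], [-0.5, 2.12], [-1.47, 1.34], [0.16, 2.42], [-1.27, 4.41], [0.06, 2.06], [-2.6, 2.6]. Speed limits (rad/s): [2.22, 2.22, 2.79, 2.79, 3.14, 3.14, 3.14].

INTERFACE

Orientations are given as a unit quaternion [x, y, z, w].
In Python, from workcell import get_obs, camera, camera_info, hand_in gives the robot as it stands.
- The arm moves only by the tool move_arm, never from a script. Its argument "motion" is text: rows parted by semicolons, each of 4 numbers parted by spaces: the shift along the world's x, y, z in m, then the turn about the world's z in rad. In form: tx ty tz spin; .... A call has 1 to 10 rows; each row is the pose to reach, as a shift and turn from the pose commanded when the call began; what a row does not reach only later rows make up. A row lasts 1/8 s, in which the tool goes at most 62.5 mm and 10.7 degrees, less where a joint would pass 70% of its speed; a pose out of reach is approached as far as the arm can. A call with a gripper value outside its range is refused whole. "grip" is the opening, from 0 (shut) to 1 (fully open), set as the call begins (left out, the last holds). The fingers move at their own pace and stop on an object; "force" is the grip in N (left out, the last holds). Time passes only in rows, so rows that repeat a pose let the fingers close. It gives the time, the measured TCP pose, the force and the opening at its end, in the units of the state.
- get_obs(): the state, without advancing time (a new reading comes with each control period).
- camera(name): name is "side" or "top" or "wrist"; returns (picture, depth): 384x512x3 uint8, red, green, blue; 384x512 float32, m along the optical axis (not along the pixel's ray), 0 where there is no reading.
- camera_info(name): a dict with "camera_matrix" (3x3 intrinsics, pixels), "eye" and "attitude" of the camera in the world. Camera axes: x right, y up, looking along -z (the intrinsics and any distortion apply to the point x, -y, -z); pixel columns grow to the right and rows downward; lengths in m; the calibration is good to about 2 mm. A picture is of the moment at which its call begins: read the wrist's pose just before it. camera_info takes no time and is no camera call; for the wrist camera it gives the pose at the moment of the call.
- hand_in(): hands the job in, once; it reports no verdict.
The state is a dict: "clock": time; "joint_pos": joint angles; "joint_velocities": joint speeds; "tau": joint torques, N m; "position": TCP position; "ee_rot": TCP orientation; "ft_force": force on the tool from outside, world axes, zero at the start; "torque": the same for the moment, N m; "grip_width": opening from 0.0 (shut) to 1.0 (fully open).
Only numpy, scipy, OpenCV 4.12 (cv2) and the standard library are available. Lean on these libraries where they do the work, as an engineer would, in place of code of your own. Each camera call takes 0.05 s, during which the arm holds its last target.

## Working session

There is one attempt and no reset: what is moved stays moved. The work goes in short steps, Python scripts to look and compute and a tool call to move; the robot and the scene stay as the last step left them, time stands still between calls to the robot, and variables do not carry over. Pictures are saved under pics/ and viewed, and the job is handed in when it is done.

Besides the shell and the picture viewer there is one more tool, called after "Emit:" by a JSON object that holds its "fn" and its "kwargs", one argument or row to a line. move_arm: Moves the arm, as the interface text tells. Its arguments: {"type":"object","properties":{"motion":{"type":"string"},"grip":{"type":"number"},"force":{"type":"number"}},"required":["motion"]}

```bash
ls; mkdir -p pics; cat > h.py <<'E'
import numpy as np, cv2
from workcell import get_obs, camera, camera_info
from scipy.spatial.transform import Rotation as R
def info(n):
    i=camera_info(n); return i
def snap(n,f):
    i=camera_info(n); p,d=camera(n)
    cv2.imwrite('pics/%s.png'%f,p[:,:,::-1]); np.savez('%s.npz'%f,p=p,d=d,K=np.array(i['camera_matrix']),eye=np.array(i['eye']),att=np.array(i['attitude']))
    return p,d
E
python3 - <<'E'
from h import *
for n in ['side','top','wrist']:
    snap(n,n+'0'); print({k:np.round(v,4).tolist() if not isinstance(v,str) else v for k,v in camera_info(n).items()})
o=get_obs();print({k:np.round(v,4).tolist() for k,v in o.items()})
E
```

```text
pics
{'camera_matrix': [[351.508, 0.0, 254.611], [0.0, 351.508, 193.8312], [0.0, 0.0, 1.0]], 'eye': [0.4515, 0.8353, 0.6442], 'attitude': [-0.0351, 0.4776, 0.8756, -0.063]}
{'camera_matrix': [[452.7896, 0.0, 256.4428], [0.0, 452.7896, 195.8339], [0.0, 0.0, 1.0]], 'eye': [0.481, 0.0743, 1.4492], 'attitude': [0.0313, -0.0168, -0.705, 0.7083]}
{'camera_matrix': [[317.1461, 0.0, 255.518], [0.0, 317.1461, 187.18], [0.0, 0.0, 1.0]], 'eye': [0.1594, 0.6078, 0.374], 'attitude': [-0.1242, -0.0843, 0.556, 0.8175]}
{'clock': 0.15, 'joint_pos': [-1.2166, 0.3327, -0.0647, 1.4608, 0.0216, 1.3499, -0.0885], 'joint_velocities': [0.0002, -0.003, -0.0008, -0.0003, 0.0004, 0.0026, -0.0007], 'tau': [-0.0001, -62.5828, 0.0485, -39.1849, 0.0162, 0.0075, -0.0], 'position': [0.2299, 0.5809, 0.2307], 'ee_rot': [-0.3978, 0.5851, 0.3973, 0.5845], 'ft_force': [0.5841, -0.0851, -0.4907], 'torque': [-0.0168, -0.0004, 0.0019], 'grip_width': 0.9989}
```

View pics/top0.png

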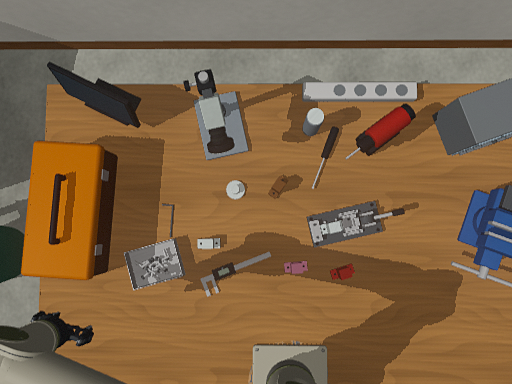

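View pics/side0.png

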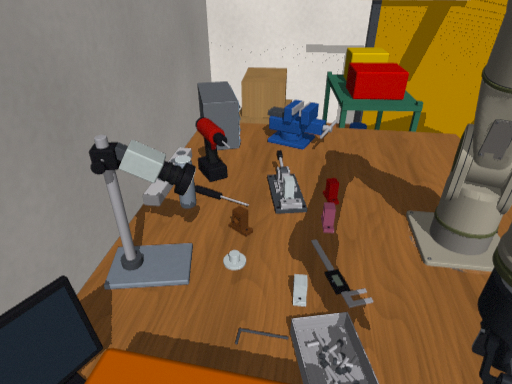

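View pics/wrist0.png

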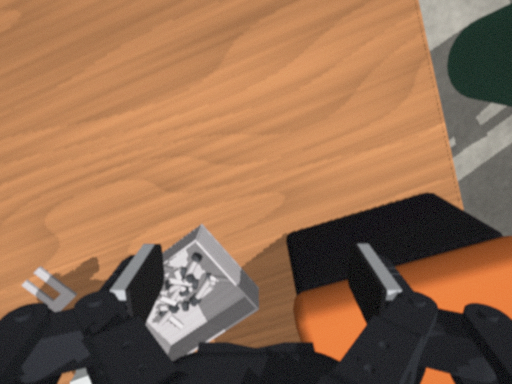

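```bash
cat >> h.py <<'E'
def load(f): return np.load(f+'.npz')
def Rm(L): return R.from_quat(L['att']).as_matrix()
def ray(L,uv):
    uv=np.atleast_2d(uv).astype(float);K=L['K']
    d=np.c_[(uv[:,0]-K[0,2])/K[0,0],-(uv[:,1]-K[1,2])/K[1,1],-np.ones(len(uv))]
    return d@Rm(L).T
def onz(L,uv,z):
    d=ray(L,uv);t=(z-L['eye'][2])/d[:,2];return L['eye']+t[:,None]*d
def cloud(L):
    h,w=L['d'].shape;u,v=np.meshgrid(np.arange(w),np.arange(h))
    d=ray(L,np.c_[u.ravel(),v.ravel()])
    return (L['eye']+d*L['d'].ravel()[:,None]).reshape(h,w,3)
def proj(L,P):
    c=(np.atleast_2d(P)-L['eye'])@Rm(L);K=L['K']
    return np.c_[K[0,0]*c[:,0]/-c[:,2]+K[0,2],K[1,1]*-c[:,1]/-c[:,2]+K[1,2]]
def crop(f,x0,y0,x1,y1,s,out):
    im=cv2.imread('pics/%s.png'%f)[y0:y1,x0:x1];cv2.imwrite('pics/%s.png'%out,cv2.resize(im,None,fx=s,fy=s,interpolation=cv2.INTER_CUBIC))
E
python3 - <<'E'
from h import *
T=load('top0');S=load('side0')
ct=cloud(T);cs=cloud(S)
for n,(u,v) in dict(clamp=(345,222),block=(325,225),stand=(228,110),lens=(220,143),bench=(250,240),lowblock=(208,243),tin=(155,262),hub=(235,188)).items(): print(n,ct[v,u].round(3))
for n,(u,v) in dict(clampblk=(290,186),bench=(280,300),stand=(170,262),head=(145,162),lens=(182,178)).items(): print(n,cs[v,u].round(3))
print(proj(T,[[0.4,-.2,0]]))
crop('top0',295,190,425,255,6,'c1'); crop('top0',175,65,265,165,6,'c2')
crop('side0',255,140,315,220,8,'c3'); crop('side0',80,125,210,295,4,'c4')
E
```

```text
clamp [ 0.497 -0.172  0.033]
block [ 0.487 -0.11   0.031]
stand [0.856 0.197 0.014]
lens [0.698 0.194 0.282]
bench [0.439 0.124 0.003]
lowblock [0.43  0.251 0.055]
tin [0.367 0.426 0.003]
hub [0.602 0.172 0.027]
clampblk [ 0.478 -0.116  0.065]
bench [0.473 0.285 0.002]
stand [0.759 0.218 0.017]
head [0.763 0.24  0.313]
lens [0.693 0.228 0.275]
[[352.21778288 252.8146789 ]]
```

View pics/c1.png

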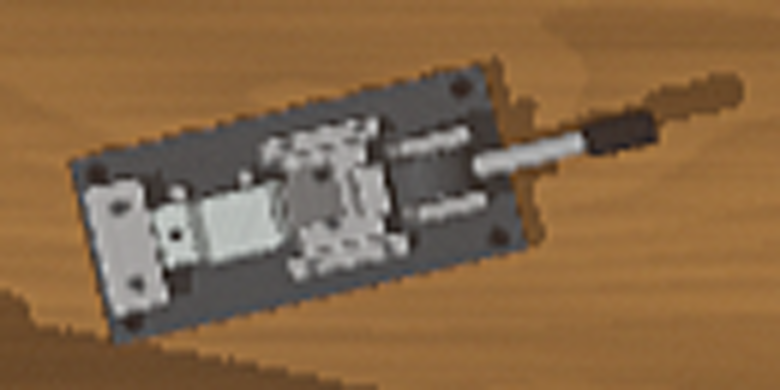

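View pics/c2.png

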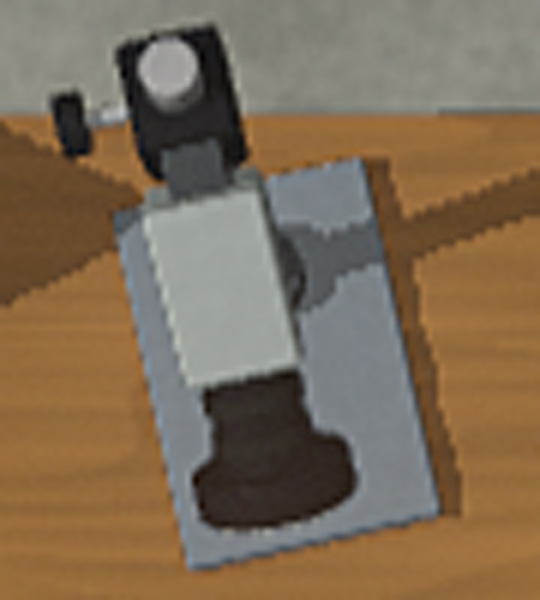

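View pics/c3.png

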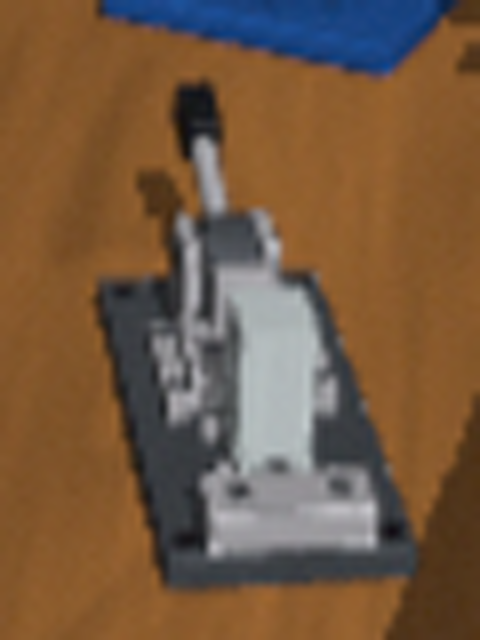

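View pics/c4.png

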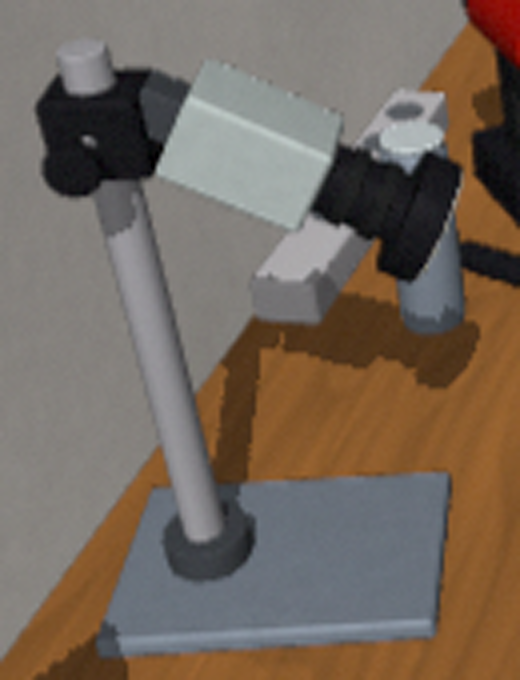

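```bash
cat > m1.py <<'E'
from h import *
T=load('top0');S=load('side0')
p=T['p'].astype(int);C=cloud(T)
r,g,b=p[...,0],p[...,1],p[...,2]
wood=(r-b>35)
def plate(box,z,name):
    x0,y0,x1,y1=box
    m=np.zeros(wood.shape,np.uint8); m[y0:y1,x0:x1]=(~wood)[y0:y1,x0:x1]
    return m
m=plate((300,195,385,250),.016,'clamp')
# clamp plate contour: subpixel hull
m=cv2.morphologyEx(m,cv2.MORPH_OPEN,np.ones((5,5)))
cv2.imwrite('pics/mk.png',m*255)
cs,_=cv2.findContours(m,cv2.RETR_EXTERNAL,cv2.CHAIN_APPROX_NONE);c=max(cs,key=cv2.contourArea)
print(cv2.minAreaRect(c))
for z in (.016,):
    P=onz(T,c[:,0],z)
    rr=cv2.minAreaRect((P[:,:2]*1000).astype(np.float32));print(rr,cv2.boxPoints(rr))
E
python3 m1.py
```

```text
((344.4788818359375, 223.641357421875), (31.761207580566406, 71.16634368896484), 76.70142364501953)
((492.1363525390625, -173.56869506835938), (99.47496032714844, 223.68971252441406), 13.570683479309082) [[ 417.54367  -76.51705]
 [ 470.0313  -293.9616 ]
 [ 566.729   -270.62033]
 [ 514.2414   -53.17578]]
```

```bash
python3 -c "
import cv2;a=cv2.imread('pics/mk.png')[190:255,295:425];cv2.imwrite('pics/mk2.png',cv2.resize(a,None,fx=5,fy=5))"
```

```text
(no output)
```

View pics/mk2.png

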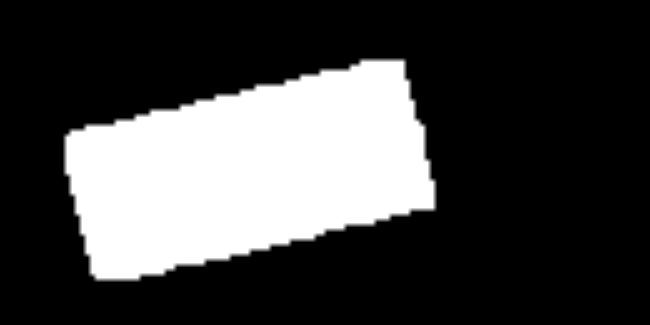

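Emit:
{"fn": "move_arm", "kwargs": {
  "motion": "0.04 -0.04 0.04 -0.1; 0.08 -0.08 0.08 -0.2; 0.11 -0.13 0.09 -0.3; 0.14 -0.18 0.09 -0.4; 0.17 -0.23 0.09 -0.5; 0.2 -0.28 0.09 -0.6; 0.22 -0.33 0.09 -0.7; 0.23 -0.39 0.09 -0.8; 0.23 -0.45 0.09 -0.9; 0.23 -0.51 0.09 -0.956"
}}

```text
clock: 1.4
position: [0.4596, 0.0691, 0.3212]
ee_rot: [-0.083, 0.702, 0.083, 0.702]
ft_force: [1.3, 0.4, 0.3]
grip_width: 1.001
```

Emit:
{"fn": "move_arm", "kwargs": {
  "motion": "0.01 -0.06 0 0; 0.02 -0.12 0 0; 0.03 -0.18 0 0; 0.04 -0.24 0 0; 0.05 -0.29 0 0; 0.05 -0.31 0 0; 0.05 -0.31 0 0"
}}

```text
clock: 2.28
position: [0.5093, -0.2404, 0.321]
ee_rot: [-0.083, 0.703, 0.083, 0.702]
ft_force: [0.2, 0.9, -0.2]
grip_width: 1.0
```

```bash
python3 - <<'E'
from h import *
o=get_obs();print(o['position'],o['ee_rot'],o['joint_pos'])
snap('wrist','w1'); L=load('w1'); print(L['eye'],-Rm(L)[:,2])
E
```

```text
[ 0.50931344 -0.24039782  0.32098195] [-0.08301004  0.70262462  0.08257075  0.70186184] [-0.30954335  0.18656749  0.78339816  1.51612662 -0.1305507   1.49373557
  0.70998883]
[ 0.4917237  -0.16769507  0.46422203] [ 0.06854232 -0.28862704 -0.95498502]
```

View pics/w1.png

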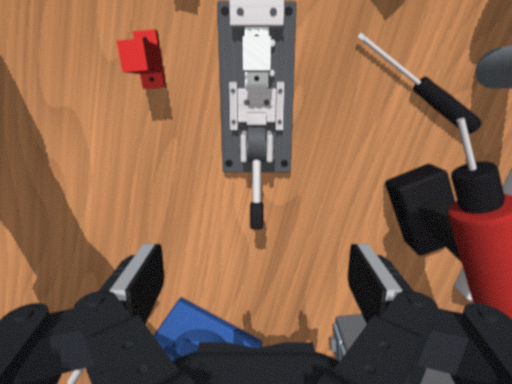

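```bash
cat > m2.py <<'E'
from h import *
L=load('w1');C=cloud(L);p=L['p'].astype(int)
# black grip
r,g,b=p[...,0],p[...,1],p[...,2]
m=np.zeros(r.shape,np.uint8); m[195:240,235:285]=(p.max(2)<70)[195:240,235:285]
ys,xs=np.nonzero(m);print('grip px',xs.min(),xs.max(),ys.min(),ys.max(),xs.mean(),ys.mean())
print('grip pts depth',np.median(C[ys,xs],0))
print('grip at z.066',onz(L,[xs.mean(),ys.mean()],.066))
m=np.zeros(r.shape,np.uint8); m[0:180,210:305]=(r-b<35)[0:180,210:305]
m=cv2.morphologyEx(m,cv2.MORPH_OPEN,np.ones((9,9)))
c=max(cv2.findContours(m,0,1)[0],key=cv2.contourArea)
c=c[c[:,0,1]>3]
P=onz(L,c[:,0],.016);rr=cv2.minAreaRect((P[:,:2]*1000).astype(np.float32));print(rr);print(cv2.boxPoints(rr))
for uv in [(392,185),(400,245),(445,170),(420,210),(475,190),(460,210),(500,240),(243,45),(270,45),(243,65),(270,65)]:
    print(uv,C[uv[1],uv[0]].round(3))
T=load('top0');CT=cloud(T)
for uv in [(385,130),(352,155),(365,150)]: print('top',uv,CT[uv[1],uv[0]].round(3))
crop('w1',215,0,300,235,2,'c5')
im=cv2.imread('pics/w1.png')[0:240,200:310];cv2.imwrite('pics/c5.png',cv2.resize(im,None,fx=5,fy=5)[:600])
cv2.imwrite('pics/c6.png',cv2.resize(im,None,fx=5,fy=5)[600:])
E
python3 m2.py
```

```text
grip px 251 262 203 228 256.5150501672241 215.68227424749165
grip pts depth [ 0.52965313 -0.32117008  0.08078008]
grip at z.066 [[ 0.53102178 -0.32699424  0.066     ]]
((495.3428039550781, -179.77427673339844), (98.4538803100586, 228.14019775390625), 13.498785972595215)
[[ 420.84897   -80.34616 ]
 [ 474.10257  -302.18396 ]
 [ 569.8367   -279.2024  ]
 [ 516.583     -57.364594]]
(392, 185) [ 0.712 -0.25   0.031]
(400, 245) [ 0.775 -0.348  0.002]
(445, 170) [ 0.795 -0.215  0.002]
(420, 210) [ 0.747 -0.269  0.06 ]
(475, 190) [ 0.706 -0.207  0.189]
(460, 210) [ 0.718 -0.233  0.167]
(500, 240) [ 0.739 -0.244  0.202]
(243, 45) [ 0.468 -0.127  0.088]
(270, 45) [ 0.497 -0.112  0.025]
(243, 65) [ 0.472 -0.147  0.087]
(270, 65) [ 0.503 -0.134  0.017]
top (385, 130) [ 0.751 -0.256  0.201]
top (352, 155) [ 0.712 -0.202  0.001]
top (365, 150) [ 0.698 -0.204  0.182]
```

View pics/c5.png

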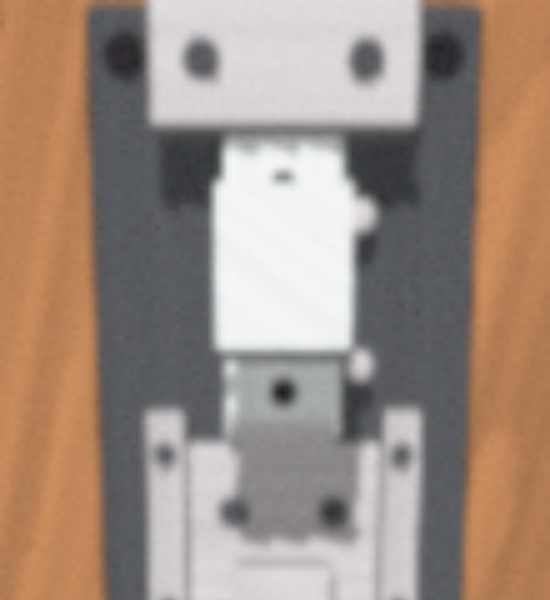

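View pics/c6.png

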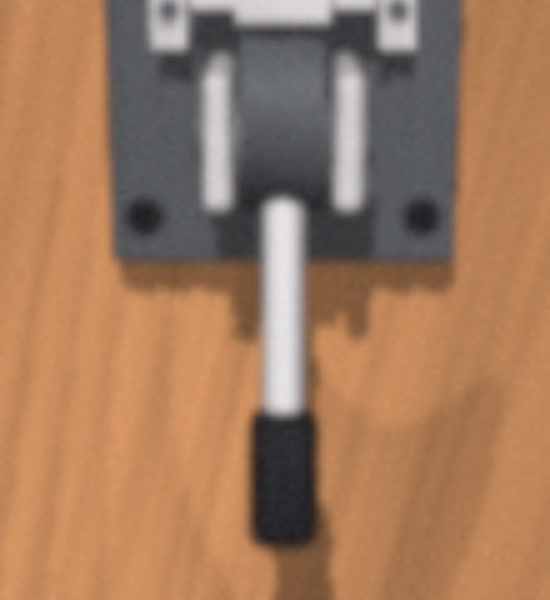

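```bash
cat >> h.py <<'E'
def tri(LA,a,LB,b):
    da,db=ray(LA,a)[0],ray(LB,b)[0]
    A=np.c_[da,-db];s=np.linalg.lstsq(A,LB['eye']-LA['eye'],rcond=None)[0]
    pa,pb=LA['eye']+s[0]*da,LB['eye']+s[1]*db
    return (pa+pb)/2,np.linalg.norm(pa-pb)
E
python3 - <<'E'
from h import *
T=load('top0');W=load('w1')
y=np.radians(13.53);X=np.array([np.cos(y),np.sin(y)]);Y=np.array([-np.sin(y),np.cos(y)]);O=np.array([.483,-.132])
def cl(P): d=np.atleast_2d(P)[:,:2]-O;return np.c_[d@X,d@Y]*1000
b=onz(W,[(242.6,36),(270.6,36),(243,70),(270.4,70)],.086);print('block top corners w',b.round(4),b.mean(0),cl(b))
im=T['p'].astype(int)
# bright block top in top view
m=np.zeros(im.shape[:2],np.uint8);m[215:240,325:345]=(im.min(2)>200)[215:240,325:345];ys,xs=np.nonzero(m);print(xs.mean(),ys.mean(),len(xs))
bt=onz(T,[xs.mean(),ys.mean()],.086);print('top',bt,cl(bt))
print('tri block',tri(T,[xs.mean(),ys.mean()],W,(256.7,53)))
m=np.zeros(im.shape[:2],np.uint8);m[205:220,385:408]=(im.max(2)<75)[205:220,385:408];ys,xs=np.nonzero(m);print(xs.mean(),ys.mean(),len(xs),xs.min(),xs.max())
print('tri grip',tri(T,[xs.mean(),ys.mean()],W,(256.5,215.7)))
g=onz(T,[xs.mean(),ys.mean()],.075);print(g,cl(g));g=onz(W,[256.5,215.7],.075);print(g,cl(g))
E
```

```text
block top corners w [[ 0.4651 -0.1178  0.086 ]
 [ 0.4947 -0.1107  0.086 ]
 [ 0.4732 -0.1516  0.086 ]
 [ 0.5031 -0.1444  0.086 ]] [ 0.48401534 -0.13115064  0.086     ] [[-14.09833962  17.97436702]
 [ 16.3578855   17.94099808]
 [-14.10498383 -16.76525084]
 [ 16.58893062 -16.79714787]]
nan nan 0
top [[nan nan nan]] [[nan nan]]
 ** On entry to DLASCL parameter number  4 had an illegal value
 ** On entry to DLASCL parameter number  4 had an illegal value
 ** On entry to DLASCL parameter number  4 had an illegal value
 ** On entry to DLASCL parameter number  4 had an illegal value
 ** On entry to DLASCL parameter number  5 had an illegal value
 ** On entry to DLASCL parameter number  4 had an illegal value<stdin>:8: RuntimeWarning: Mean of empty slice.
  ret = ret.dtype.type(ret / rcount)
<stdin>:9: RuntimeWarning: Mean of empty slice.
<stdin>:10: RuntimeWarning: Mean of empty slice.
Traceback (most recent call last):
  File "h.py", line 29, in tri
    A=np.c_[da,-db];s=np.linalg.lstsq(A,LB['eye']-LA['eye'],rcond=None)[0]
                      ~~~~~~~~~~~~~~~^^^^^^^^^^^^^^^^^^^^^^^^^^^^^^^^^^
numpy.linalg.LinAlgError: SVD did not converge in Linear Least Squares
```

```bash
python3 - <<'E'
from h import *
T=load('top0');W=load('w1')
y=np.radians(13.53);X=np.array([np.cos(y),np.sin(y)]);Y=np.array([-np.sin(y),np.cos(y)]);O=np.array([.483,-.132])
def cl(P): d=np.atleast_2d(P)[:,:2]-O;return np.c_[d@X,d@Y]*1000
im=T['p'].astype(int)
cor=np.array([(200,200),(272,180),(285,245),(212,265)])/6+np.array([295,190])-.4
bt=onz(T,cor,.086);print('top',bt,bt.mean(0),cl(bt))
print('tri block',tri(T,cor.mean(0),W,(256.7,53)))
m=np.zeros(im.shape[:2],np.uint8);m[205:220,385:408]=(im.max(2)<75)[205:220,385:408];ys,xs=np.nonzero(m);print(xs.mean(),ys.mean(),len(xs),xs.min(),xs.max())
print('tri grip',tri(T,[xs.mean(),ys.mean()],W,(256.5,215.7)))
g=onz(T,[xs.mean(),ys.mean()],.075);print(g,cl(g));g=onz(W,[256.5,215.7],.075);print(g,cl(g))
E
```

```text
top [[ 0.49332189 -0.11206008  0.086     ]
 [ 0.50347617 -0.14796031  0.086     ]
 [ 0.47114398 -0.15418471  0.086     ]
 [ 0.46100304 -0.11784932  0.086     ]] [ 0.48223627 -0.13301361  0.086     ] [[ 14.70046902  16.97168554]
 [ 16.17391656 -20.30786743]
 [-16.71719925 -18.79526173]
 [-18.07587044  18.90425406]]
tri block (array([ 0.48319205, -0.13173635,  0.09385755]), np.float64(0.0019607738252284466))
397.73846153846154 211.55384615384617 65 392 403
tri grip (array([ 0.52917114, -0.32213621,  0.07908865]), np.float64(0.0012856592661892935))
[[ 0.52876296 -0.32366104  0.075     ]] [[  -0.34703149 -197.04842946]]
[[ 0.53012018 -0.32342319  0.075     ]] [[   1.02816932 -197.13470262]]
```

Emit:
{"fn": "move_arm", "kwargs": {
  "motion": "0.01 -0.05 -0.03 0; 0.02 -0.085 -0.07 0; 0.02 -0.085 -0.12 0; 0.02 -0.085 -0.17 0; 0.02 -0.085 -0.2 0; 0.02 -0.085 -0.2 0",
  "grip": 0.5,
  "force": 25
}}

```text
clock: 3.08
position: [0.5295, -0.3211, 0.1194]
ee_rot: [-0.084, 0.703, 0.086, 0.701]
ft_force: [0.3, 0.1, -0.1]
grip_width: 0.492
```

```bash
python3 - <<'E'
from h import *
o=get_obs();print(o['position'],o['grip_width'])
snap('wrist','w2');snap('side','s2');crop('s2',230,60,360,220,4,'s2c')
E
```

```text
[ 0.52953349 -0.32112731  0.11938788] 0.4923311678888347
```

View pics/w2.png

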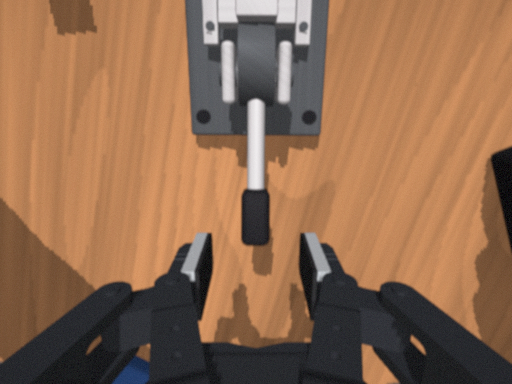

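View pics/s2c.png

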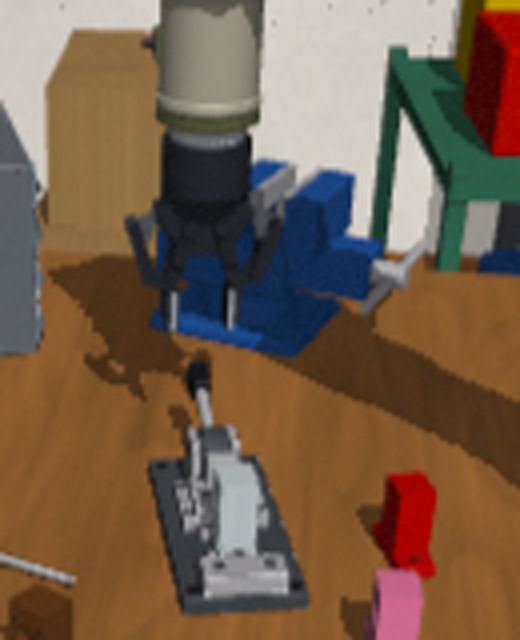

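Emit:
{"fn": "move_arm", "kwargs": {
  "motion": "0 -0.003 -0.04 0; 0 -0.003 -0.072 0; 0 -0.003 -0.072 0; 0 -0.003 -0.072 0"
}}

```text
clock: 3.68
position: [0.5312, -0.3274, 0.0517]
ee_rot: [-0.085, 0.701, 0.084, 0.703]
ft_force: [0.3, 0.6, 0.3]
grip_width: 0.502
```

```bash
python3 - <<'E'
from h import *
o=get_obs();print(o['position'],o['grip_width'],o['ft_force'])
snap('wrist','w3')
E
```

```text
[ 0.53120692 -0.32736864  0.05172486] 0.5020140700455674 [0.29335327 0.63686817 0.31164529]
```

View pics/w3.png

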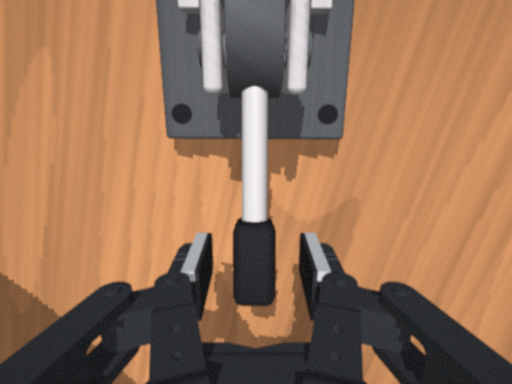

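Emit:
{"fn": "move_arm", "kwargs": {
  "motion": "0 0 0 0; 0 0 0 0; 0 0 0 0; 0 0 0 0",
  "grip": 0,
  "force": 25
}}

```text
clock: 4.22
position: [0.5305, -0.3273, 0.0501]
ee_rot: [-0.084, 0.702, 0.084, 0.703]
ft_force: [-0.4, -0.5, 5.7]
grip_width: 0.204
```

Emit:
{"fn": "move_arm", "kwargs": {
  "motion": "-0.001 0.004 0.014 0; -0.002 0.01 0.028 0; -0.0045 0.019 0.041 0; -0.007 0.03 0.052 0; -0.007 0.03 0.052 0"
}}

```text
clock: 4.85
position: [0.5229, -0.2956, 0.1024]
ee_rot: [-0.084, 0.702, 0.085, 0.702]
ft_force: [-1.8, 2.1, 5.6]
grip_width: 0.207
```

```bash
python3 - <<'E'
from h import *
o=get_obs();print(o['position'],o['grip_width'],o['ft_force'])
snap('wrist','w4')
E
```

```text
[ 0.52294251 -0.2955733   0.10237623] 0.20656616739679126 [-1.84711221  2.05847215  5.64338391]
```

View pics/w4.png

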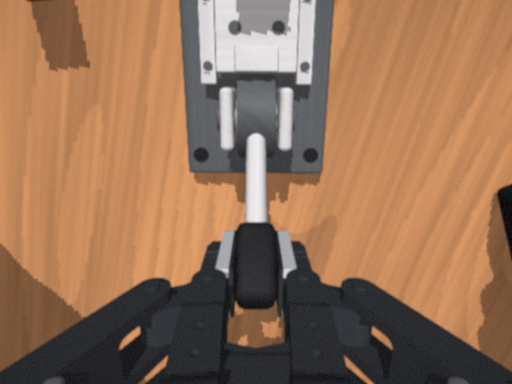

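Emit:
{"fn": "move_arm", "kwargs": {
  "motion": "-0.003 0.012 0.009 0; -0.0065 0.026 0.0155 0; -0.01 0.041 0.0195 0; -0.0137 0.056 0.021 0; -0.016 0.065 0.0205 0; -0.017 0.07 0.02 0; -0.017 0.07 0.02 0"
}}

```text
clock: 5.78
position: [0.5067, -0.2279, 0.1225]
ee_rot: [-0.084, 0.701, 0.083, 0.703]
ft_force: [0.8, -1.1, 9.2]
grip_width: 0.203
```

```bash
python3 - <<'E'
from h import *
o=get_obs();print(o['position'],o['grip_width'],o['ft_force'])
snap('side','s5');crop('s5',230,60,360,220,4,'s5c')
E
```

```text
[ 0.50668918 -0.22785808  0.12250773] 0.2033862679335652 [ 0.77256563 -1.10525819  9.18035647]
```

View pics/s5c.png

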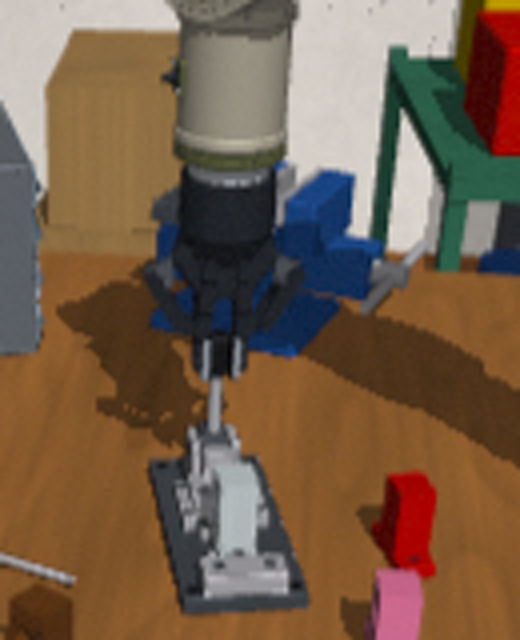

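Emit:
{"fn": "move_arm", "kwargs": {
  "motion": "-0.001 0.004 0 0; -0.002 0.008 -0.001 0; -0.002 0.008 -0.001 0; -0.002 0.008 -0.001 0"
}}

```text
clock: 6.32
position: [0.5048, -0.22, 0.1213]
ee_rot: [-0.084, 0.701, 0.083, 0.703]
ft_force: [3.1, -1.9, 5.8]
grip_width: 0.207
```

```bash
python3 - <<'E'
from h import *
o=get_obs();print(o['position'],o['grip_width'],o['ft_force'])
snap('side','s6');crop('s6',265,120,310,170,12,'s6c')
E
```

```text
[ 0.50480602 -0.21999504  0.12126924] 0.20658486085482383 [ 3.05029221 -1.9021042   5.80578433]
```

View pics/s6c.png

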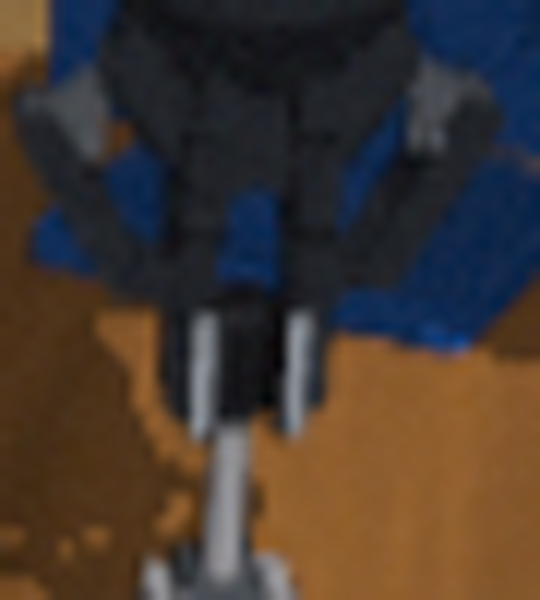

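Emit:
{"fn": "move_arm", "kwargs": {
  "motion": "0 0 0 0; 0 0 0 0; 0 0 0 0; 0 0 0.04 0; 0 0 0.08 0; 0 -0.04 0.12 0; 0 -0.07 0.12 0; 0 -0.07 0.12 0",
  "grip": 0.5
}}

```text
clock: 7.38
position: [0.503, -0.2913, 0.2405]
ee_rot: [-0.083, 0.702, 0.082, 0.702]
ft_force: [0.2, 0.4, 0.4]
grip_width: 0.503
```

```bash
python3 - <<'E'
from h import *
o=get_obs();print(o['position'],o['grip_width'],o['ft_force'])
snap('wrist','w7');snap('side','s7');crop('s7',255,120,315,220,6,'s7c')
snap('top','t7');crop('t7',295,190,425,255,6,'t7c')
E
```

```text
[ 0.50301538 -0.29126058  0.24052845] 0.5030460502933496 [0.19112194 0.40197295 0.42708769]
```

View pics/w7.png

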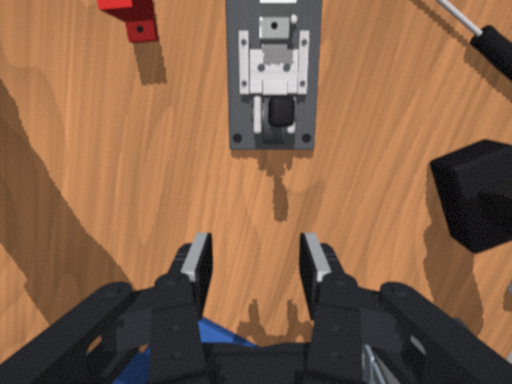

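View pics/s7c.png

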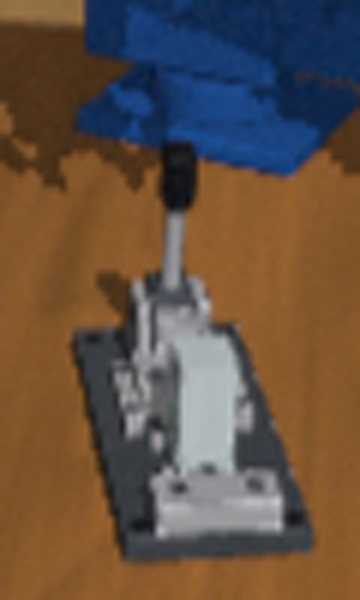

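View pics/t7c.png

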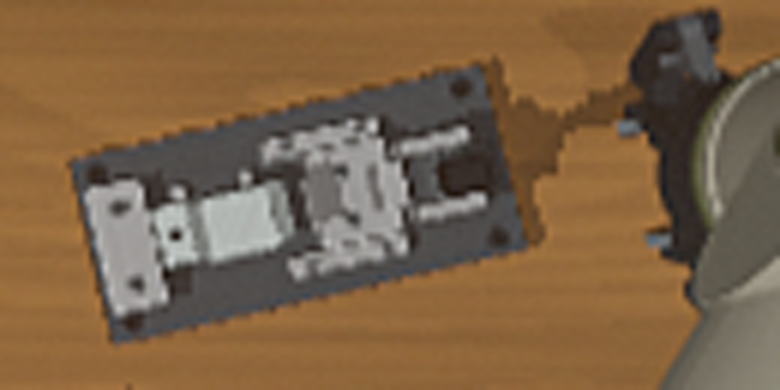

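```bash
python3 - <<'E'
from h import *
y=np.radians(13.53);X=np.array([np.cos(y),np.sin(y)]);Y=np.array([-np.sin(y),np.cos(y)]);O=np.array([.483,-.132])
def cl(P): d=np.atleast_2d(P)[:,:2]-O;return np.c_[d@X,d@Y,np.atleast_2d(P)[:,2]]*1000
W=load('w7');T=load('t7');S=load('s7')
def bl(L,x0,y0,x1,y1,t=60):
    im=L['p'].astype(int);m=np.zeros(im.shape[:2],np.uint8);m[y0:y1,x0:x1]=(im.max(2)<t)[y0:y1,x0:x1]
    ys,xs=np.nonzero(m);print(xs.min(),xs.max(),ys.min(),ys.max());return np.array([xs.mean(),ys.mean()]),np.c_[xs,ys]
a,pa=bl(W,265,88,297,130,45);print(a); P=cloud(W)[pa[:,1],pa[:,0]];print(np.percentile(cl(P),[10,50,90],axis=0))
b,_=bl(T,366,212,380,225,45);print(b);print([cl(onz(T,b,z)) for z in(.139,.157)])
c,_=bl(S,280,140,292,158,60);print(c)
t=tri(T,b,S,c);print('tri TS',cl(t[0]),t[1]); t=tri(W,a,S,c);print('tri WS',cl(t[0]),t[1])
E
```

```text
268 293 96 127
[280.50752688 113.86021505]
[[  -7.73175703 -108.41908396  155.778391  ]
 [  -0.27316086 -102.37069279  157.80429602]
 [   6.74346711  -92.82115609  159.16246273]]
368 375 218 222
[371.    220.625]
[array([[ -5.9049067 , -97.63420363, 139.        ]]), array([[ -5.18785982, -93.53086358, 157.        ]])]
281 287 144 154
[284.20338983 148.6779661 ]
tri TS [[ -2.20995587 -98.18701949 139.59428872]] 0.007470451428435367
tri WS [[   0.84441326 -102.99824327  137.64466227]] 0.0002924099401845106
```

```bash
cat > m3.py <<'E'
from h import *
T=load('top0');S=load('side0')
cor=np.array([(190,568),(440,515),(362,158),(115,215)])/6+np.array([175,65])-.4
P=onz(T,cor,.016)[:,:2]*1000;print(P)
print([np.linalg.norm(P[i]-P[(i+1)%4]) for i in range(4)])
r=cv2.minAreaRect(P.astype(np.float32));print(r)
print('centre',P.mean(0))
# side corners
cs=np.array([(103,628),(432,620),(450,475),(155,490)])/4+np.array([80,125])-.4
Q=onz(S,cs,.016)[:,:2]*1000;print(Q);print([np.linalg.norm(Q[i]-Q[(i+1)%4]) for i in range(4)]);print(cv2.minAreaRect(Q.astype(np.float32)),Q.mean(0))
# ring light/head box via depth: white body
for L,box in((T,(195,90,228,132)),(S,(115,135,170,185))):
    im=L['p'].astype(int);C=cloud(L);x0,y0,x1,y1=box
    m=np.zeros(im.shape[:2],bool);m[y0:y1,x0:x1]=(im.min(2)>130)[y0:y1,x0:x1]
    m&=(C[...,2]>.2);q=C[m];print(len(q),q.mean(0),q.min(0),q.max(0))
    c=cv2.findContours(m.astype(np.uint8),0,1)[0];c=max(c,key=cv2.contourArea);print(cv2.minAreaRect(c))
E
python3 m3.py
```

```text
[[695.23151548 265.20343664]
 [723.98708222 132.05558649]
 [917.71097704 175.31303856]
 [886.59464034 308.12805401]]
[np.float64(136.21759291139583), np.float64(198.4947218088102), np.float64(136.41134388499515), np.float64(196.1182508903258)]
((805.9859008789062, 220.24703979492188), (198.4947967529297, 136.4039306640625), 12.587327003479004)
centre [805.88105377 220.17502892]
[[888.84902351 302.059849  ]
 [696.89855382 267.94789739]
 [724.64204273 138.98106159]
 [915.51765681 181.80148979]]
[np.float64(194.95796484780456), np.float64(131.91719339486343), np.float64(195.61975646534202), np.float64(123.17990487156179)]
((806.388916015625, 224.0340576171875), (195.61219787597656, 131.91717529296875), 12.1405029296875) [806.47681922 222.69757444]
576 [0.76376189 0.21119882 0.34064832] [0.48096881 0.07428896 0.30288892] [0.80338241 0.24231646 1.44918153]
((211.14707946777344, 112.58824920654297), (29.83188247680664, 19.402849197387695), 75.96376037597656)
1227 [0.77165754 0.23426764 0.31236915] [0.45145243 0.18450004 0.26355475] [0.81700558 0.83525791 0.64423705]
((142.39584350585938, 160.88949584960938), (39.234649658203125, 32.17720031738281), 23.498565673828125)
```

```bash
python3 - <<'E'
from h import *
o=get_obs();M=R.from_quat(o['ee_rot']).as_matrix();print(np.degrees(np.arctan2(M[1,2],M[0,2])),M[:,0],o['joint_pos'].round(3) if hasattr(o['joint_pos'],'round') else o['joint_pos'])
T=load('top0')
y=np.radians(13.53);X=np.array([np.cos(y),np.sin(y)]);Y=np.array([-np.sin(y),np.cos(y)]);O=np.array([.483,-.132])
def cl(P): d=np.atleast_2d(P)[:,:2]-O;return np.c_[d@X,d@Y]*1000
for uv in [(315,187),(326,155),(280,186),(290,178),(272,194)]: print(uv,cl(onz(T,uv,.01)))
E
```

```text
13.684878604528967 [-8.49579947e-04  8.35474481e-04 -9.99999290e-01] [-0.248  0.289  0.842  1.608 -0.22   1.345  0.862]
(315, 187) [[133.17883567  19.34584976]]
(326, 155) [[224.81400268 -39.14513014]]
(280, 186) [[161.94719977 126.89184171]]
(290, 178) [[179.5161885   89.92555265]]
(272, 194) [[142.93861091 157.60571542]]
```

Emit:
{"fn": "move_arm", "kwargs": {
  "motion": "-0.003 0.02 0.01 0.18; -0.006 0.04 0.02 0.36; -0.01 0.06 0.03 0.54; -0.014 0.08 0.03 0.72; -0.018 0.1 0.03 0.9; -0.02 0.12 0.03 1.08; -0.02 0.14 0.03 1.26; -0.02 0.159 0.03 1.44; -0.02 0.159 0.02 1.57; -0.02 0.159 0 1.57",
  "grip": 0.6
}}

```text
clock: 8.78
position: [0.4843, -0.1283, 0.2403]
ee_rot: [0.557, -0.436, -0.556, -0.436]
ft_force: [-0.3, -0.6, -0.7]
grip_width: 0.599
```

```bash
python3 - <<'E'
from h import *
o=get_obs();M=R.from_quat(o['ee_rot']).as_matrix();print(np.degrees(np.arctan2(M[1,2],M[0,2])),M[:,0],o['joint_pos'],o['position'],o['grip_width'])
snap('wrist','w8')
E
```

```text
103.84962817635883 [ 1.10761640e-03  5.41184358e-04 -9.99999240e-01] [-0.41928553  0.03481468  0.6086849   1.79716085 -0.02133845  1.31493545
  2.00701391] [ 0.48429641 -0.12834629  0.24032939] 0.5994196954441174
```

View pics/w8.png

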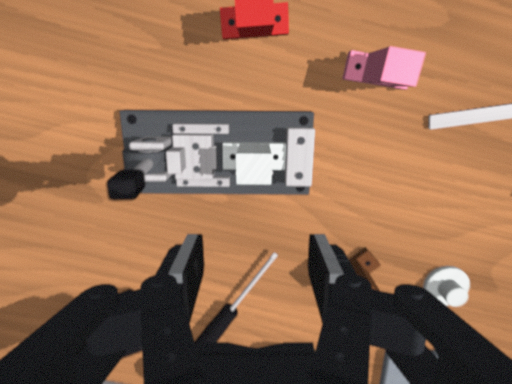

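```bash
python3 - <<'E'
from h import *
crop('w8',110,100,330,210,3.5,'w8c')
E
```

```text
(no output)
```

View pics/w8c.png

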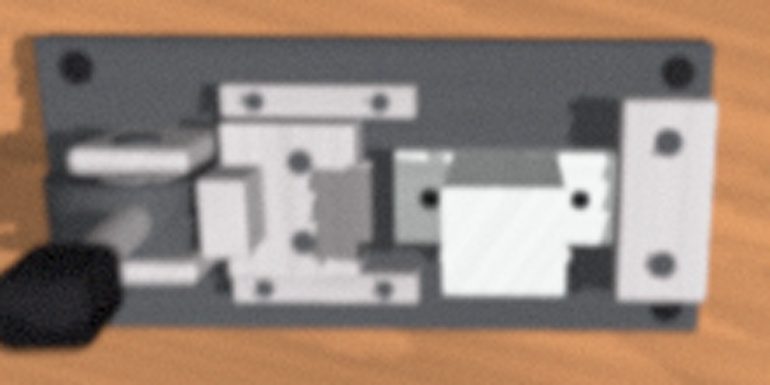

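```bash
python3 - <<'E'
from h import *
W=load('w8');W1=load('w1');T=load('top0')
y=np.radians(13.53);X=np.array([np.cos(y),np.sin(y)]);Y=np.array([-np.sin(y),np.cos(y)]);O=np.array([.483,-.132])
def cl(P): d=np.atleast_2d(P)[:,:2]-O;return np.c_[d@X,d@Y]*1000
c=np.array([(441,187),(567,187),(566,296),(440,296)])/3.5+np.array([110,100])-.36
P=onz(W,c,.086);print(P.mean(0),cl(P))
print(tri(W,c.mean(0),W1,(256.7,53)),tri(W,c.mean(0),T,(335,226.7)))
pl=np.array([(37,37),(712,42),(697,328)])/3.5+np.array([110,100])-.36
print(cl(onz(W,pl,.016)))
o=get_obs();print(cl(o['position']))
e=P[1]-P[0];print(np.degrees(np.arctan2(e[0],-e[1])), P[1]-P[0])
q=onz(W,pl,.016);e=q[1]-q[0];print(np.degrees(np.arctan2(-e[0],e[1])))
E
```

```text
[ 0.48319908 -0.13144857  0.086     ] [[-15.04541097 -16.55442629]
 [-15.24909294  17.67966356]
 [ 15.68874567  18.05732503]
 [ 15.89602538 -17.2243792 ]]
(array([ 0.48387786, -0.13093718,  0.08257234]), np.float64(0.0007691168803357407)) (array([ 0.48194732, -0.13204027,  0.09115474]), np.float64(0.0006879198389509824))
[[ -49.37851641 -150.47220736]
 [ -49.12230868   67.23627123]
 [  48.2278891    67.8633291 ]]
[[0.79754049 3.68908848]]
-166.12911230633296 [-0.00820725  0.03323636  0.        ]
13.462572147917935
```

Emit:
{"fn": "move_arm", "kwargs": {
  "motion": "-0.001 -0.003 -0.04 -0.005; -0.001 -0.003 -0.09 -0.005; -0.001 -0.003 -0.12 -0.005; -0.001 -0.003 -0.12 -0.005; -0.001 -0.003 -0.12 -0.005"
}}

```text
clock: 9.45
position: [0.4837, -0.1326, 0.1217]
ee_rot: [0.555, -0.438, -0.554, -0.439]
ft_force: [0.4, -0.3, 0.2]
grip_width: 0.597
```

```bash
python3 - <<'E'
from h import *
o=get_obs();M=R.from_quat(o['ee_rot']).as_matrix();print(np.degrees(np.arctan2(M[1,2],M[0,2])),o['position'],o['grip_width'])
snap('wrist','w9')
E
```

```text
103.33595052714398 [ 0.48374229 -0.13255497  0.12173464] 0.5966464746023179
```

View pics/w9.png

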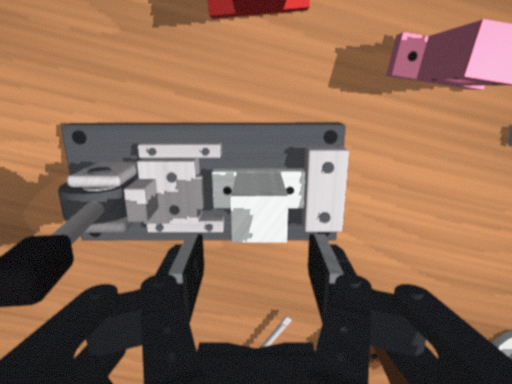

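Emit:
{"fn": "move_arm", "kwargs": {
  "motion": "0 0.001 -0.03 0.003; 0 0.001 -0.06 0.003; 0 0.001 -0.079 0.003; 0 0.001 -0.079 0.003; 0 0.001 -0.079 0.003"
}}

```text
clock: 10.12
position: [0.484, -0.1319, 0.0428]
ee_rot: [0.556, -0.437, -0.555, -0.438]
ft_force: [0.0, -0.8, 0.2]
grip_width: 0.601
```

```bash
python3 - <<'E'
from h import *
o=get_obs();M=R.from_quat(o['ee_rot']).as_matrix();print(np.degrees(np.arctan2(M[1,2],M[0,2])),o['position'],o['grip_width'],o['ft_force'])
snap('wrist','w10');snap('side','s10');crop('s10',245,110,325,220,6,'s10c')
E
```

```text
103.47725067453509 [ 0.48400963 -0.13194253  0.04282513] 0.6013424376656864 [ 0.0305749  -0.78527381  0.22348475]
```

View pics/w10.png

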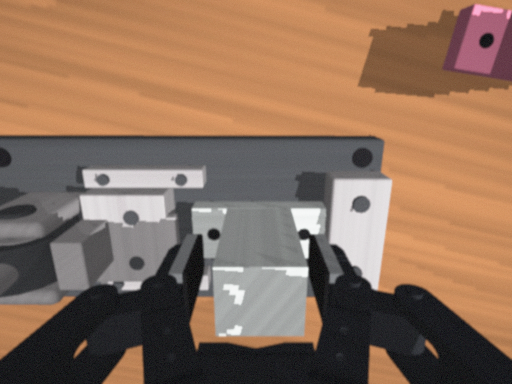

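View pics/s10c.png

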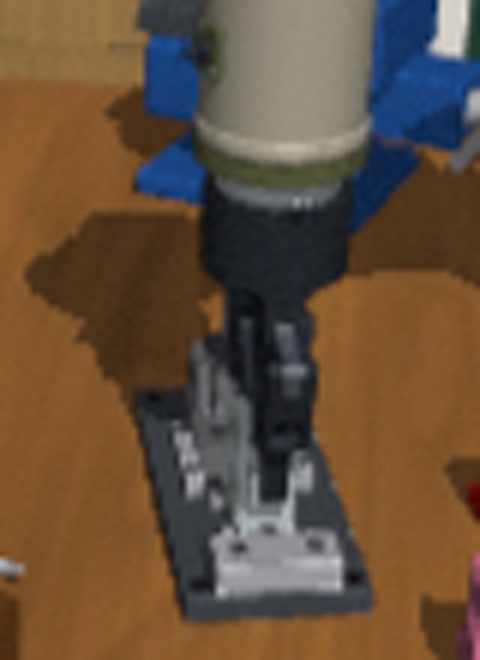

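Emit:
{"fn": "move_arm", "kwargs": {
  "motion": "0 0 0 0; 0 0 0 0; 0 0 0 0; 0 0 0 0; 0 0 0 0",
  "grip": 0,
  "force": 30
}}

```text
clock: 10.85
position: [0.4836, -0.1317, 0.0422]
ee_rot: [0.555, -0.437, -0.555, -0.438]
ft_force: [-1.1, 2.2, 7.4]
grip_width: 0.397
```

Emit:
{"fn": "move_arm", "kwargs": {
  "motion": "0 0 0.01 0; 0 0 0.03 0; 0 0 0.06 0; 0 0 0.07 0; 0 0 0.07 0"
}}

```text
clock: 11.48
position: [0.4831, -0.1317, 0.1116]
ee_rot: [0.555, -0.438, -0.555, -0.438]
ft_force: [-0.9, 0.1, -2.5]
grip_width: 0.396
```

```bash
python3 - <<'E'
from h import *
o=get_obs();M=R.from_quat(o['ee_rot']).as_matrix();print(np.degrees(np.arctan2(M[1,2],M[0,2])),o['position'],o['grip_width'],o['ft_force'])
snap('wrist','w11');snap('side','s11');crop('s11',245,90,325,220,5,'s11c')
E
```

```text
103.48835369069047 [ 0.4831441  -0.13170355  0.11156023] 0.3958043652853932 [-0.87131787  0.06860531 -2.45952165]
```

View pics/w11.png

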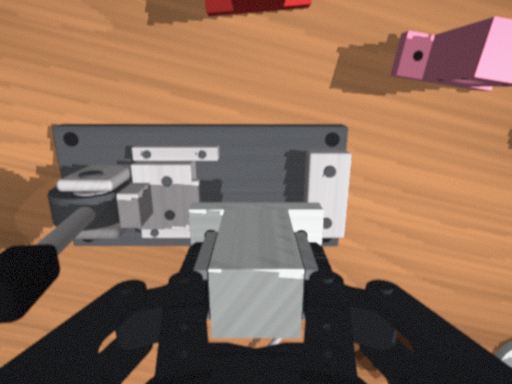

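View pics/s11c.png

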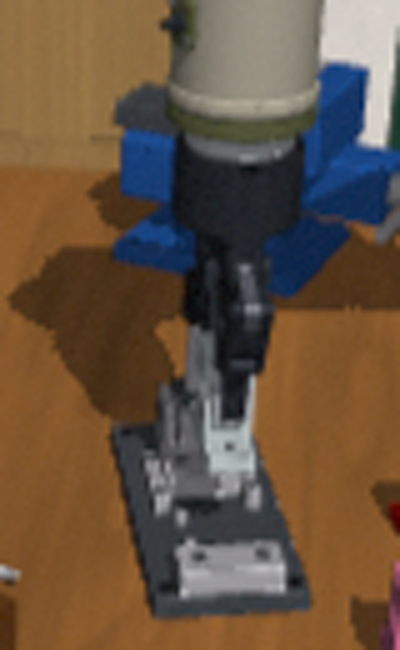

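Emit:
{"fn": "move_arm", "kwargs": {
  "motion": "0.03 0.007 0 0; 0.06 0.014 0 0; 0.076 0.018 0 0; 0.076 0.018 -0.02 0; 0.076 0.018 -0.05 0; 0.076 0.018 -0.0735 0; 0.076 0.018 -0.0735 0; 0.076 0.018 -0.0735 0",
  "force": 20
}}

```text
clock: 12.58
position: [0.5591, -0.1141, 0.0382]
ee_rot: [0.555, -0.438, -0.555, -0.438]
ft_force: [0.3, -0.5, -1.6]
grip_width: 0.394
```

```bash
python3 - <<'E'
from h import *
o=get_obs();M=R.from_quat(o['ee_rot']).as_matrix();print(np.degrees(np.arctan2(M[1,2],M[0,2])),o['position'],o['grip_width'],o['ft_force'])
snap('side','s12');crop('s12',235,90,325,220,5,'s12c');snap('wrist','w12')
E
```

```text
103.46626346821327 [ 0.55910626 -0.11406537  0.03815139] 0.3936377095492912 [ 0.25052229 -0.48380796 -1.61846159]
```

View pics/s12c.png

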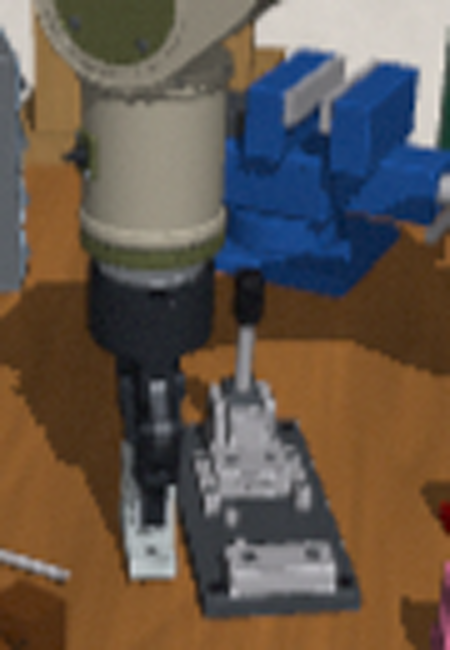

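View pics/w12.png

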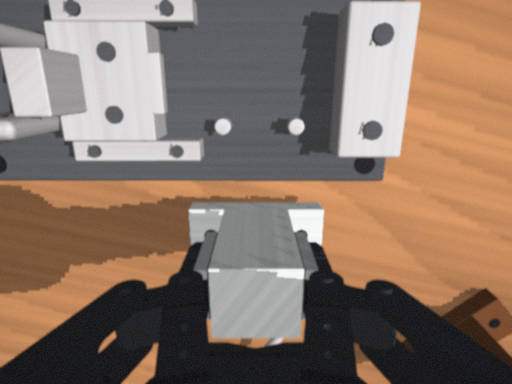

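Emit:
{"fn": "move_arm", "kwargs": {
  "motion": "-0.0097 -0.0023 0 0; -0.0146 -0.0035 0 0; -0.0194 -0.0047 0 0; -0.0243 -0.0058 0 0; -0.0292 -0.007 0 0; -0.0292 -0.007 0 0"
}}

```text
clock: 13.42
position: [0.5321, -0.1206, 0.0398]
ee_rot: [0.557, -0.436, -0.554, -0.439]
ft_force: [5.7, 1.2, 2.6]
grip_width: 0.396
```

```bash
python3 - <<'E'
from h import *
o=get_obs();M=R.from_quat(o['ee_rot']).as_matrix();print(np.degrees(np.arctan2(M[1,2],M[0,2])),o['position'],o['grip_width'],o['ft_force'])
snap('side','s13');crop('s13',235,90,325,220,5,'s13c');snap('wrist','w13')
E
```

```text
103.49351444809159 [ 0.53207426 -0.12055998  0.03975965] 0.39568576835410435 [5.66256471 1.16476557 2.6348428 ]
```

View pics/s13c.png

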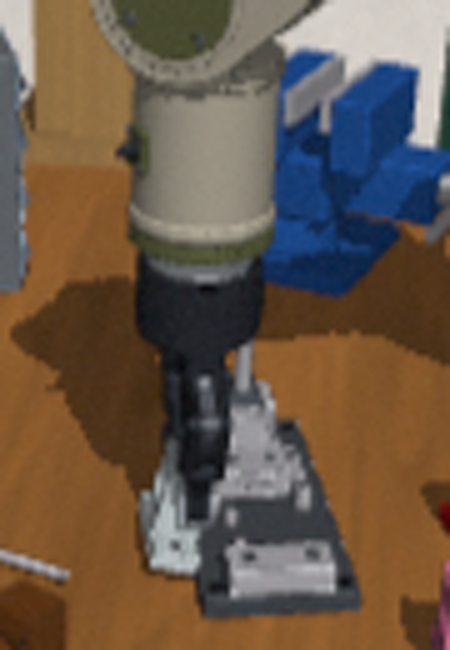

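View pics/w13.png

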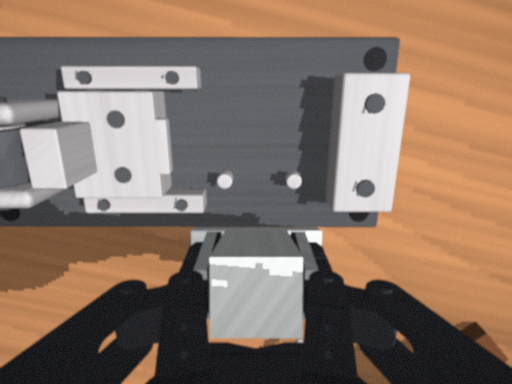

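```bash
cat > tilt.py <<'E'
from h import *
import sys
def fit(f,box,yaw=13.53,pr=True):
    W=load(f);C=cloud(W);x0,y0,x1,y1=box
    q=C[y0:y1,x0:x1].reshape(-1,3);q=q[np.isfinite(q).all(1)]
    z=np.median(q,0);q=q[np.abs(q-z).max(1)<.03]
    for _ in range(4):
        c=q.mean(0);u,s,v=np.linalg.svd(q-c,full_matrices=False);n=v[2];r=(q-c)@n;q=q[np.abs(r)<2.5*r.std()+1e-5]
    n*=np.sign(n[2]);y=np.radians(yaw);X=np.array([np.cos(y),np.sin(y),0]);Y=np.array([-np.sin(y),np.cos(y),0])
    print(f,'n',n.round(3),'tilt(top normal to -x) %.2f deg, side %.2f'%(np.degrees(np.arctan2(-n@X,n[2])),np.degrees(np.arctan2(n@Y,n[2]))),'rms',r.std().round(5),len(q),c.round(4))
if __name__=='__main__':
    fit('w12',(222,275,290,325));fit('w11',(222,275,290,325));fit('w10',(225,278,292,325));fit('w13',(222,264,290,325))
E
python3 tilt.py; python3 -c "
from h import *
crop('w13',180,210,330,350,4.5,'w13c')"
```

```text
w12 n [0.004 0.003 1.   ] tilt(top normal to -x) -0.28 deg, side 0.10 rms 0.0005 3341 [ 0.5575 -0.1155  0.0831]
w11 n [0.006 0.001 1.   ] tilt(top normal to -x) -0.35 deg, side -0.00 rms 0.0005 3318 [ 0.4812 -0.1331  0.1561]
w10 n [0.005 0.002 1.   ] tilt(top normal to -x) -0.28 deg, side 0.03 rms 0.00048 3079 [ 0.4829 -0.1322  0.0868]
w13 n [-0.258 -0.064  0.964] tilt(top normal to -x) 15.42 deg, side -0.14 rms 0.00057 4050 [ 0.5279 -0.1225  0.0838]
```

View pics/w13c.png

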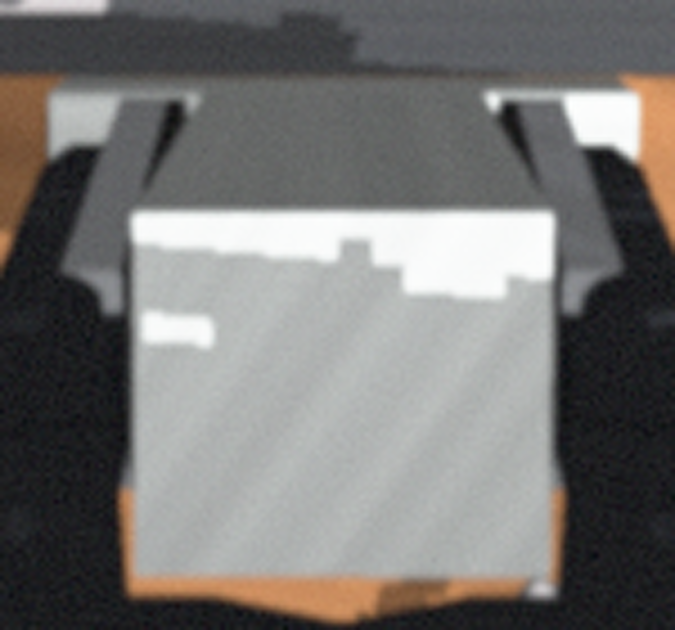

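Emit:
{"fn": "move_arm", "kwargs": {
  "motion": "-0.004 -0.001 0 0; -0.007 -0.0017 0 0; -0.0097 -0.0023 0 0; -0.0097 -0.0023 0 0; -0.0097 -0.0023 0 0"
}}

```text
clock: 14.15
position: [0.5219, -0.1229, 0.0391]
ee_rot: [0.557, -0.437, -0.554, -0.439]
ft_force: [5.3, 1.3, -0.7]
grip_width: 0.398
```

```bash
python3 - <<'E'
from tilt import *
o=get_obs();print(o['position'],o['ft_force'])
snap('wrist','w14');fit('w14',(222,262,290,325))
E
```

```text
[ 0.52190846 -0.12290635  0.03911596] [ 5.29729727  1.29128548 -0.73119093]
w14 n [-0.429 -0.101  0.897] tilt(top normal to -x) 26.17 deg, side 0.17 rms 0.00061 4182 [ 0.5174 -0.1249  0.0829]
```

View pics/w14.png

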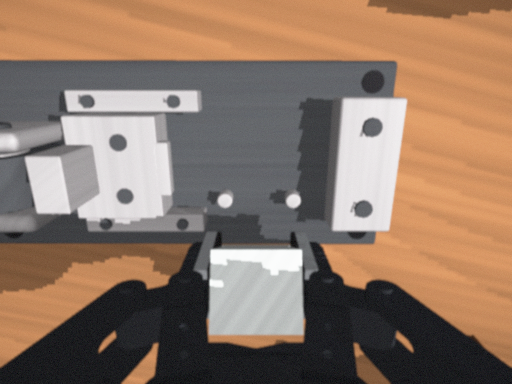

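Emit:
{"fn": "move_arm", "kwargs": {
  "motion": "-0.002 -0.0005 0 0; -0.0039 -0.0009 0 0; -0.0039 -0.0009 0 0; -0.0039 -0.0009 0 0"
}}

```text
clock: 14.7
position: [0.5182, -0.1237, 0.0391]
ee_rot: [0.557, -0.437, -0.554, -0.439]
ft_force: [6.8, 0.8, -1.7]
grip_width: 0.391
```

```bash
python3 - <<'E'
from tilt import *
o=get_obs();print(o['position'],o['ft_force'])
snap('wrist','w15');fit('w15',(222,258,290,325))
E
```

```text
[ 0.5181881  -0.12373271  0.03914609] [ 6.7846814   0.78445128 -1.68335158]
w15 n [-0.482 -0.114  0.869] tilt(top normal to -x) 29.67 deg, side 0.11 rms 0.00061 4464 [ 0.5131 -0.1259  0.0825]
```

Emit:
{"fn": "move_arm", "kwargs": {
  "motion": "0.005 0.001 0 0; 0.012 0.003 0 0; 0.02 0.005 0 0; 0.02 0.005 0 0"
}}

```text
clock: 15.25
position: [0.5366, -0.1187, 0.0377]
ee_rot: [-0.555, 0.438, 0.555, 0.438]
ft_force: [-0.2, 1.0, -2.1]
grip_width: 0.397
```

```bash
python3 - <<'E'
from tilt import *
o=get_obs();print(o['position'],o['ft_force'])
snap('wrist','w16');fit('w16',(222,258,290,325))
E
```

```text
[ 0.53664637 -0.11872332  0.03765104] [-0.21761324  0.99258976 -2.08931538]
w16 n [-0.476 -0.115  0.872] tilt(top normal to -x) 29.30 deg, side -0.02 rms 0.00061 4458 [ 0.5318 -0.1209  0.0811]
```

View pics/w16.png

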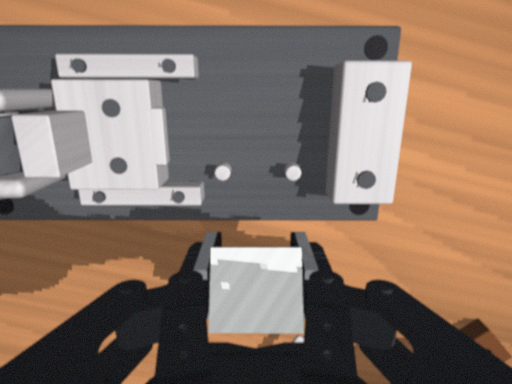

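Emit:
{"fn": "move_arm", "kwargs": {
  "motion": "0 0 0 0; 0 0 0.03 0; 0 0 0.07 0; 0 0 0.12 0; 0 0 0.17 0; 0 0 0.17 0; 0 0 0.17 0",
  "force": 60
}}

```text
clock: 16.18
position: [0.5356, -0.1189, 0.207]
ee_rot: [-0.555, 0.438, 0.556, 0.438]
ft_force: [0.6, 0.4, -3.7]
grip_width: 0.393
```

```bash
python3 - <<'E'
from tilt import *
o=get_obs();M=R.from_quat(o['ee_rot']).as_matrix();print(np.degrees(np.arctan2(M[1,2],M[0,2])),M[:,0],o['position'],o['ft_force'],o['grip_width'])
snap('wrist','w17');fit('w17',(222,258,290,325));crop('w17',180,210,330,350,4.5,'w17c')
snap('side','s17');crop('s17',220,60,330,200,4.2,'s17c')
E
```

```text
103.47429684457092 [-9.85117037e-04  4.89160773e-04 -9.99999395e-01] [ 0.53557203 -0.11890412  0.20697901] [ 0.60345239  0.43576507 -3.65306839] 0.3929284282519802
w17 n [-0.474 -0.113  0.873] tilt(top normal to -x) 29.19 deg, side 0.06 rms 0.00063 4463 [ 0.5308 -0.1211  0.2503]
```

View pics/w17c.png

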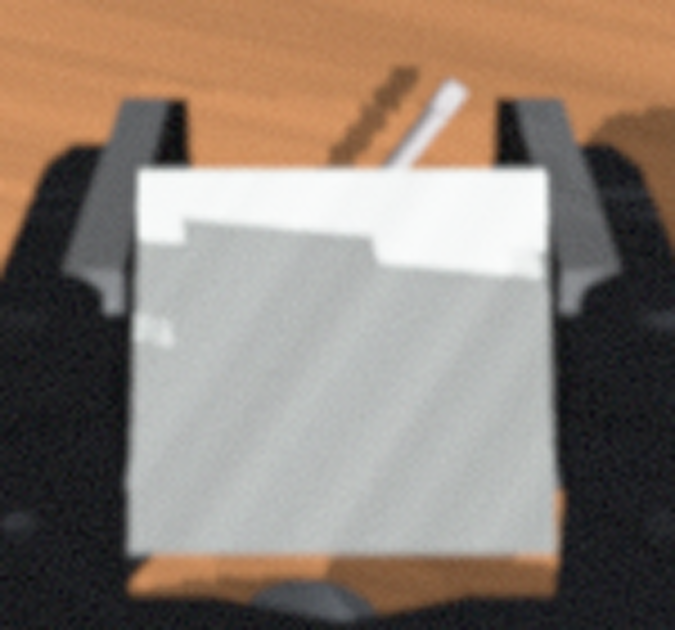

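View pics/s17c.png

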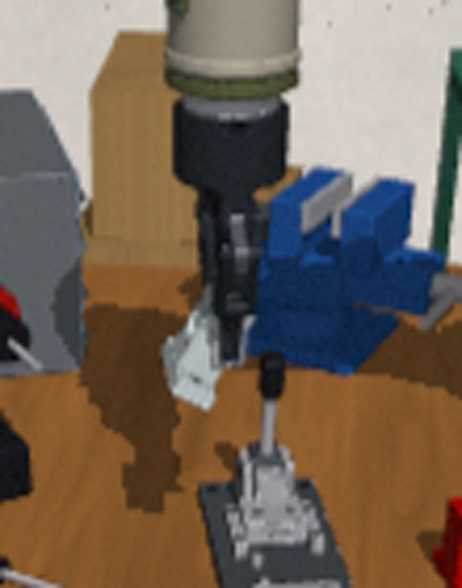

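```bash
cat > pose.py <<'E'
from h import *
def pose(f,cor,tcp,yaw,box=(222,258,290,325)):
    W=load(f);C=cloud(W);x0,y0,x1,y1=box
    q=C[y0:y1,x0:x1].reshape(-1,3);m=np.median(q,0);q=q[np.abs(q-m).max(1)<.03]
    for _ in range(4):
        c=q.mean(0);v=np.linalg.svd(q-c,full_matrices=False)[2];n=v[2];r=(q-c)@n;q=q[np.abs(r)<2.5*r.std()]
    n*=np.sign(n[2])
    d=ray(W,cor);t=((c-W['eye'])@n)/(d@n);P=W['eye']+t[:,None]*d
    print('edges',[np.round(np.linalg.norm(P[i]-P[(i+1)%4])*1000,1) for i in range(4)])
    e=(P[1]-P[0]+P[2]-P[3]);e/=np.linalg.norm(e);e-=n*(e@n);e/=np.linalg.norm(e)
    if e[1]<0:e=-e
    X=np.cross(e,n);print('block yaw from edges %.2f'%np.degrees(np.arctan2(-e[0],e[1])),'X',X.round(3),'tilt',np.degrees(np.arcsin(X[2])).round(2))
    tc=P.mean(0);bore=tc+X*.015-n*.028
    y=np.radians(yaw);h=np.array([[np.cos(y),np.sin(y),0],[-np.sin(y),np.cos(y),0],[0,0,1]])
    print('topc',tc.round(4),'bore',bore.round(4),'bore-tcp (tool x,y,z)',(h@(bore-tcp)).round(4))
    # planar pnp
    obj=np.array([[0,-.017],[0,.017]]);
    return bore,X
if __name__=='__main__':
    c=np.array([(137,168),(548,168),(558,554),(127,554)])/4.5+np.array([180,210])-.4
    pose('w17',c,np.array([.5356,-.1189,.2070]),13.47)
E
python3 pose.py
```

```text
edges [np.float64(34.5), np.float64(30.2), np.float64(34.3), np.float64(30.2)]
block yaw from edges 13.45 X [0.849 0.203 0.488] tilt 29.19
topc [ 0.5302 -0.1211  0.25  ] bore [ 0.5562 -0.1149  0.2328] bore-tcp (tool x,y,z) [ 0.021  -0.0009  0.0258]
```

Emit:
{"fn": "move_arm", "kwargs": {
  "motion": "-0.002 0.03 0 0; -0.005 0.07 0 -0.005; -0.008 0.11 0 -0.01; -0.01 0.15 0 -0.017; -0.012 0.19 -0.01 -0.017; -0.012 0.23 -0.02 -0.017; -0.012 0.26 -0.03 -0.017; -0.012 0.278 -0.033 -0.017; -0.012 0.278 -0.033 -0.017; -0.012 0.278 -0.033 -0.017"
}}

```text
clock: 17.52
position: [0.5245, 0.1573, 0.175]
ee_rot: [0.551, -0.443, -0.551, -0.443]
ft_force: [-0.1, 0.1, -2.0]
grip_width: 0.391
```

```bash
python3 - <<'E'
from tilt import *
o=get_obs();M=R.from_quat(o['ee_rot']).as_matrix();print(np.degrees(np.arctan2(M[1,2],M[0,2])),o['position'],o['ft_force'],o['grip_width'],o['joint_pos'])
snap('wrist','w18');fit('w18',(222,258,290,325),12.5)
snap('side','s18');crop('s18',85,90,285,290,3,'s18c');snap('top','t18');crop('t18',175,65,305,215,4,'t18c')
E
```

```text
102.3957746637963 [0.52451236 0.15731452 0.17500804] [-0.11053527  0.0851609  -1.98024213] 0.390993266206821 [-0.75565726  0.20502752  0.43257544  1.76461441 -0.09138866  1.19184423
  1.48995345]
w18 n [-0.475 -0.106  0.873] tilt(top normal to -x) 29.13 deg, side -0.04 rms 0.0006 4458 [0.5197 0.1553 0.2184]
```

View pics/w18.png

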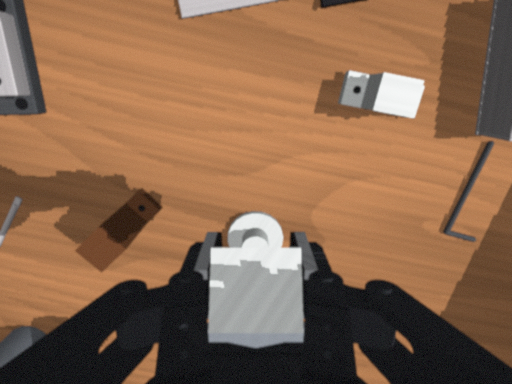

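View pics/s18c.png

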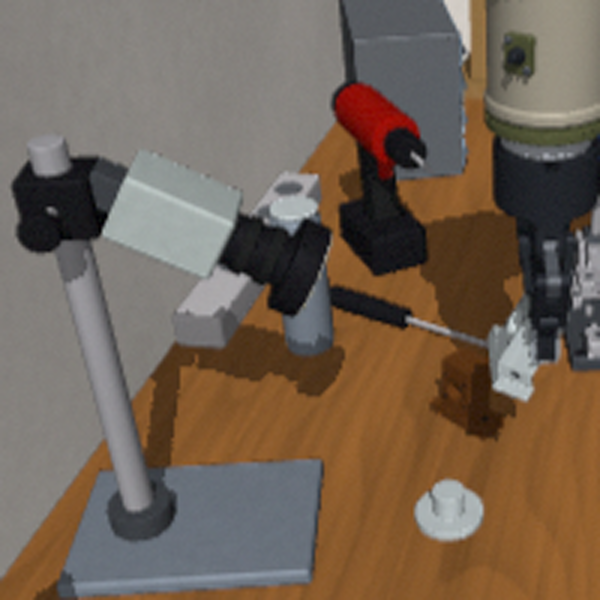

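View pics/t18c.png

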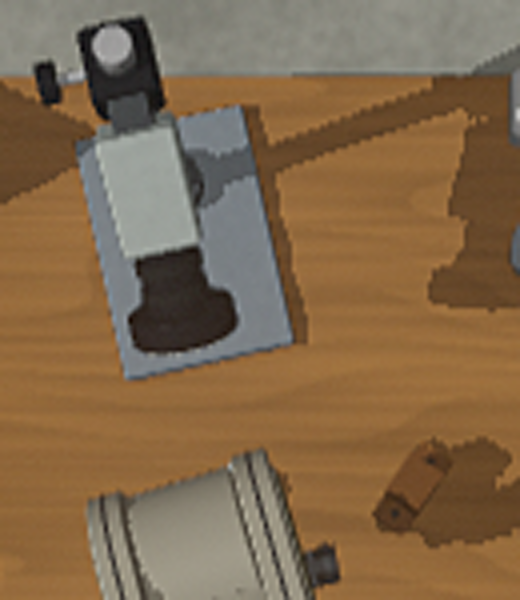

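```bash
cat > m4.py <<'E'
from h import *
def run(yawdeg=12.5,F=np.array([.6038,.176,.2])):
    y=np.radians(yawdeg);c,s=np.cos(y),np.sin(y);t=np.radians(30)
    X=np.array([c*np.cos(t),s*np.cos(t),np.sin(t)]);Y=np.array([-s,c,0]);Z=np.cross(X,Y)
    Lc=F+.1*X
    for f in('top0','side0'):
        L=load(f);C=cloud(L);im=L['p'].astype(int)
        q=(C-Lc)@np.c_[X,Y,Z]*1000
        reg=(np.abs(q[...,1])<60)&(np.abs(q[...,2])<60)&(q[...,0]>-30)&(q[...,0]<200)
        wh=reg&(im.min(2)>110)&(q[...,0]>60)
        bl=reg&(im.max(2)<80)&(q[...,0]<40)
        print(f,'white',wh.sum(),'black',bl.sum())
        for nm,m in(('white',wh),('black',bl)):
            a=q[m];print(nm,'pct 1/5/50/95/99');print(np.percentile(a,[1,5,50,95,99],axis=0).round(1))
        # planes of white body
        P=C[wh];w=q[wh]
        m=np.abs(w[:,2]-26)<8;pp=w[m]
        if m.sum()>50:
            A=np.c_[pp[:,:2],np.ones(len(pp))];k=np.linalg.lstsq(A,pp[:,2],rcond=None)[0];r=pp[:,2]-A@k;g=np.abs(r)<2*r.std();k=np.linalg.lstsq(A[g],pp[g,2],rcond=None)[0];print('top face: z = %.3f x + %.3f y + %.1f'%tuple(k),g.sum(), 'y range',np.percentile(pp[g,1],[2,98]))
        m=np.abs(w[:,1]-26)<8;pp=w[m]
        if m.sum()>50:
            A=np.c_[pp[:,0],pp[:,2],np.ones(len(pp))];k=np.linalg.lstsq(A,pp[:,1],rcond=None)[0];r=pp[:,1]-A@k;g=np.abs(r)<2*r.std();k=np.linalg.lstsq(A[g],pp[g,1],rcond=None)[0];print('+y face: y = %.3f x + %.3f z + %.1f'%tuple(k),g.sum(),'z range',np.percentile(pp[g,2],[2,98]))
run()
E
python3 m4.py
```

```text
top0 white 660 black 363
white pct 1/5/50/95/99
[[ 69.6 -24.1 -21.3]
 [ 73.5 -21.9  13.2]
 [113.6   1.1  25.9]
 [191.4  23.9  29.8]
 [198.3  34.7  30.9]]
black pct 1/5/50/95/99
[[  3.5 -35.  -12. ]
 [  6.  -31.6  -0.4]
 [ 22.1  -2.6  23.5]
 [ 37.5  27.7  36.5]
 [ 39.7  32.7  38.7]]
top face: z = -0.009 x + -0.003 y + 27.2 581 y range [-23.60347387  24.05517312]
+y face: y = -0.005 x + -0.160 z + 26.1 98 z range [-22.11733807  29.97976247]
side0 white 1345 black 492
white pct 1/5/50/95/99
[[ 71.2 -20.1 -25.2]
 [ 74.4 -14.  -21.9]
 [112.   25.3  11.2]
 [191.   27.9  24.6]
 [198.1  28.6  25.1]]
black pct 1/5/50/95/99
[[  4.3 -12.8 -28.8]
 [  5.9  -1.2 -20.2]
 [ 20.1  21.5  11.7]
 [ 37.3  35.8  33.1]
 [ 39.6  36.6  34.2]]
top face: z = -0.004 x + -0.027 y + 24.2 490 y range [-20.75818248  27.32843382]
+y face: y = 0.002 x + -0.020 z + 25.9 860 z range [-24.56875726  23.96290127]
```

```bash
cat > m5.py <<'E'
from h import *
y=np.radians(12.5);c,s=np.cos(y),np.sin(y);t=np.radians(30)
X=np.array([c*np.cos(t),s*np.cos(t),np.sin(t)]);Y=np.array([-s,c,0]);Z=np.cross(X,Y)
F=np.array([.6038,.176,.2]);Lc=F+.1*X
for f,angs in(('top0',range(50,131,10)),('side0',range(-20,61,10))):
    L=load(f);g=L['p'].max(2).astype(np.float32)
    print(f)
    for a in angs:
        rim=.036*(np.cos(np.radians(a))*Y+np.sin(np.radians(a))*Z)
        xs=np.arange(-20,14,.5)/1000
        uv=proj(L,Lc+rim+xs[:,None]*X).astype(np.float32)
        v=cv2.remap(g,uv[:,:1],uv[:,1:],cv2.INTER_LINEAR).ravel()
        th=(v[:8].mean()+v[-8:].mean())/2
        i=np.nonzero(v<th)[0]
        print(a,'edge x mm',xs[i[0]]*1000,'levels',v[:8].mean().round(),v[-8:].mean().round())
E
python3 m5.py
```

```text
top0
50 edge x mm -10.5 levels 152.0 52.0
60 edge x mm 3.0 levels 151.0 53.0
70 edge x mm -8.5 levels 150.0 54.0
80 edge x mm -9.0 levels 150.0 54.0
90 edge x mm -7.5 levels 149.0 52.0
100 edge x mm 3.5 levels 149.0 52.0
110 edge x mm -8.5 levels 150.0 51.0
120 edge x mm -10.0 levels 153.0 50.0
130 edge x mm -10.5 levels 154.0 51.0
side0
-20 edge x mm 5.0 levels 77.0 20.0
-10 edge x mm 4.0 levels 106.0 24.0
0 edge x mm 5.0 levels 71.0 28.0
10 edge x mm -20.0 levels 27.0 29.0
20 edge x mm -20.0 levels 28.0 31.0
30 edge x mm -0.5 levels 128.0 36.0
40 edge x mm 4.5 levels 142.0 35.0
50 edge x mm 5.5 levels 142.0 30.0
60 edge x mm 5.5 levels 139.0 28.0
```

```bash
cat > m6.py <<'E'
from h import *
from scipy.optimize import least_squares
y=np.radians(12.5);c,s=np.cos(y),np.sin(y)
H=np.array([[c,s],[-s,c]]);F=np.array([.6038,.176])
for f in('side0','s18','top0','t18'):
    L=load(f);C=cloud(L)
    st=(C[...,:2]-F)@H.T*1000
    m=(np.abs(st[...,0]-252)<22)&(np.abs(st[...,1])<22)&(C[...,2]>.06)&(C[...,2]<.24)
    a=st[m];print(f,m.sum())
    if m.sum()>60:
        r=least_squares(lambda p:np.hypot(a[:,0]-p[0],a[:,1]-p[1])-12.5,[252,0],loss='soft_l1');print('column centre',r.x.round(2))
    # top of column
    m=(np.abs(st[...,0]-252)<22)&(np.abs(st[...,1])<22)&(C[...,2]>.35)&(C[...,2]<.37)
    if m.sum()>5: print('top disc',m.sum(),st[m].mean(0).round(1),C[m][:,2].mean().round(4))
# edge
t=np.radians(30);X=np.array([c*np.cos(t),s*np.cos(t),np.sin(t)]);Y=np.array([-s,c,0]);Z=np.cross(X,Y);Lc=np.r_[F,.2]+.1*X
for f,angs in(('top0',range(50,131,10)),('side0',(-20,-10,40,50,60,70))):
    L=load(f);g=cv2.GaussianBlur(L['p'].max(2).astype(np.float32),(0,0),.7);o=[]
    for a in angs:
        rim=.036*(np.cos(np.radians(a))*Y+np.sin(np.radians(a))*Z);xs=np.arange(-20,14,.25)/1000
        uv=proj(L,Lc+rim+xs[:,None]*X).astype(np.float32);v=cv2.remap(g,uv[:,:1],uv[:,1:],cv2.INTER_LINEAR).ravel()
        lo=v[-8:].mean();w=v[(xs>-.009)&(xs<-.005)].mean();i=np.nonzero(v>(lo+w)/2)[0][-1];o.append(xs[i]*1000)
    print(f,np.round(o,1))
E
python3 m6.py
```

```text
side0 735
column centre [255.51   0.6 ]
top disc 106 [253.2   7.2] 0.3574
s18 738
column centre [255.49   0.67]
top disc 106 [253.2   7.2] 0.3574
top0 1
top disc 91 [251.8  -0.5] 0.3614
t18 1
top disc 91 [251.7  -0.3] 0.3612
top0 [4.5 3.8 4.2 4.2 3.2 3.8 3.  3.  3. ]
side0 [3.8 4.  3.5 4.8 4.8 4.5]
```

Emit:
{"fn": "move_arm", "kwargs": {
  "motion": "0 -0.03 0.04 0; 0 -0.06 0.08 0; 0.01 -0.09 0.12 0; 0.03 -0.12 0.16 0; 0.06 -0.14 0.2 0; 0.1 -0.157 0.225 0; 0.135 -0.157 0.225 0; 0.135 -0.157 0.225 0; 0.135 -0.157 0.225 0"
}}

```text
clock: 18.8
position: [0.6588, 0.0012, 0.3999]
ee_rot: [-0.551, 0.443, 0.551, 0.443]
ft_force: [0.3, -0.0, -1.6]
grip_width: 0.391
```

```bash
python3 - <<'E'
from tilt import *
o=get_obs();M=R.from_quat(o['ee_rot']).as_matrix();print(np.degrees(np.arctan2(M[1,2],M[0,2])),o['position'],o['ft_force'],o['grip_width'],o['joint_pos'])
snap('wrist','w19');fit('w19',(222,258,290,325),12.5)
E
```

```text
102.43937023952543 [0.65879672 0.00119656 0.39986208] [ 0.30204254 -0.00282591 -1.59862987] 0.39084108049713967 [-0.44573613  0.42987284  0.60065915  1.05859031 -0.24006979  1.7174593
  1.8634801 ]
w19 n [-0.476 -0.105  0.873] tilt(top normal to -x) 29.17 deg, side 0.05 rms 0.00061 4466 [ 0.654  -0.0008  0.4431]
```

View pics/w19.png

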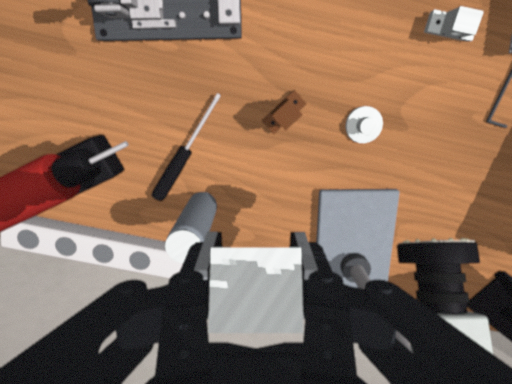

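```bash
python3 - <<'E'
from h import *
crop('w19',300,170,500,320,4,'w19c')
E
```

```text
(no output)
```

View pics/w19c.png

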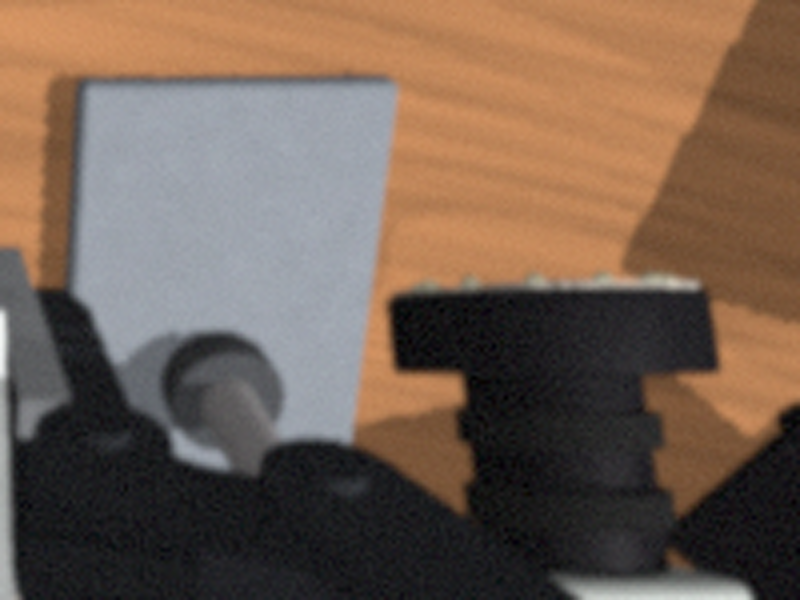

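```bash
python3 - <<'E'
from h import *
W=load('w19');C=cloud(W)
y=np.radians(12.5);c,s=np.cos(y),np.sin(y);t=np.radians(30)
H=np.array([[c,s],[-s,c]]);F=np.array([.6038,.176])
P=onz(W,np.array([(80,86),(397,82),(353,440)])/4+np.array([300,170])-.4,.016);print('plate corners stand frame',((P[:,:2]-F)@H.T*1000).round(1)); print(np.degrees(np.arctan2(-(P[1]-P[0])[0],(P[1]-P[0])[1])))
X=np.array([c*np.cos(t),s*np.cos(t),np.sin(t)]);Y=np.array([-s,c,0]);Z=np.cross(X,Y);Lc=np.r_[F,.2]+.1*X
q=(C-Lc)@np.c_[X,Y,Z]*1000
# ring top region: central columns 400..478 rows 243..260
r=q[244:262,402:476].reshape(-1,3);r=r[np.abs(r).max(1)<60];print('rim pts',np.percentile(r,[1,5,50,95,99],axis=0).round(1))
print(q[236:250,438].round(1))
# rim cross-section circle
from scipy.optimize import least_squares
a=r[(r[:,0]>4)];f=least_squares(lambda p:np.hypot(a[:,1]-p[0],a[:,2]-p[1])-36,[0,0],loss='soft_l1',f_scale=1.);print('axis y,z',f.x,len(a))
# white led front
im=W['p'].astype(int);m=np.zeros(im.shape[:2],bool);m[236:248,398:480]=True;m&=(im.min(2)>140);print('led',m.sum(),np.percentile(q[m],[5,50,95],axis=0).round(1))
# body/top plane heights: bench & plate z check
print('plate z',np.median(C[200:225,330:380,2]),'bench z',np.median(C[150:180,200:260,2]),'hub top', np.median(C[122:128,370:376],(0,1)))
c2=np.array([(93,3)]) 
E
```

```text
plate corners stand frame [[110.9 -71.5]
 [109.1  66.8]
 [289.   69.7]]
13.220358064865929
rim pts [[  5.7 -37.1   4.3]
 [  6.4 -36.    7.9]
 [ 13.5 -16.6  30.8]
 [ 21.4  14.1  35.5]
 [ 21.5  18.2  36.2]]
[[ -22.2  159.1 -273.7]
 [ -20.4  159.2 -274.3]
 [ -18.7  160.6 -277.2]
 [ -16.8  160.2 -277. ]
 [ -15.1  161.3 -279.2]
 [   3.4  -14.8   30.4]
 [   4.5  -16.1   32.5]
 [   5.4  -16.2   32.4]
 [   6.3  -16.2   32.2]
 [   7.2  -16.7   32.8]
 [   8.1  -16.9   33. ]
 [   8.9  -15.6   30.6]
 [   9.9  -16.9   32.5]
 [  10.7  -15.8   30.4]]
axis y,z [-1.33474721 -0.81556091] 1325
led 29 [[ -15.1  -10.3 -279.5]
 [   2.3   13.4   25.5]
 [   3.5  209.    30.9]]
plate z 0.017034383531121855 bench z 0.0008976776715010071 hub top [0.59776545 0.17801283 0.03093053]
```

Emit:
{"fn": "move_arm", "kwargs": {
  "motion": "-0.05 0 0 0; -0.1 0.01 0 0; -0.138 0.03 -0.02 0; -0.138 0.065 -0.06 0; -0.138 0.1 -0.1 0; -0.138 0.135 -0.14 0; -0.138 0.155 -0.185 0; -0.135 0.157 -0.2255 0; -0.135 0.157 -0.2255 0; -0.135 0.157 -0.2255 0"
}}

```text
clock: 20.1
position: [0.5248, 0.1588, 0.1766]
ee_rot: [0.552, -0.442, -0.551, -0.444]
ft_force: [-0.0, -0.4, -1.6]
grip_width: 0.391
```

Emit:
{"fn": "move_arm", "kwargs": {
  "motion": "0.015 0.003 -0.001 0; 0.03 0.006 -0.001 0; 0.045 0.01 -0.001 0; 0.055 0.012 -0.001 0; 0.061 0.013 -0.001 0; 0.061 0.013 -0.001 0; 0.061 0.013 -0.001 0"
}}

```text
clock: 20.98
position: [0.5849, 0.1719, 0.1735]
ee_rot: [-0.551, 0.443, 0.552, 0.443]
ft_force: [-1.2, 0.1, -2.5]
grip_width: 0.391
```

```bash
python3 - <<'E'
from tilt import *
o=get_obs();M=R.from_quat(o['ee_rot']).as_matrix();print(np.degrees(np.arctan2(M[1,2],M[0,2])),M[:,0],o['position'],o['ft_force'],o['grip_width'])
snap('wrist','w20');fit('w20',(222,258,290,325),12.5)
snap('side','s20');crop('s20',85,90,285,290,3,'s20c');snap('top','t20');crop('w20',180,210,330,350,4.5,'w20c')
crop('s20',150,150,230,230,7,'s20d')
E
```

```text
102.49919864663086 [-1.74408439e-04  1.46296084e-04 -9.99999974e-01] [0.58487422 0.1718727  0.17346621] [-1.17115405  0.12044546 -2.54950197] 0.3909151415109902
w20 n [-0.476 -0.106  0.873] tilt(top normal to -x) 29.18 deg, side -0.05 rms 0.00061 4457 [0.5801 0.1698 0.2168]
```

View pics/s20c.png

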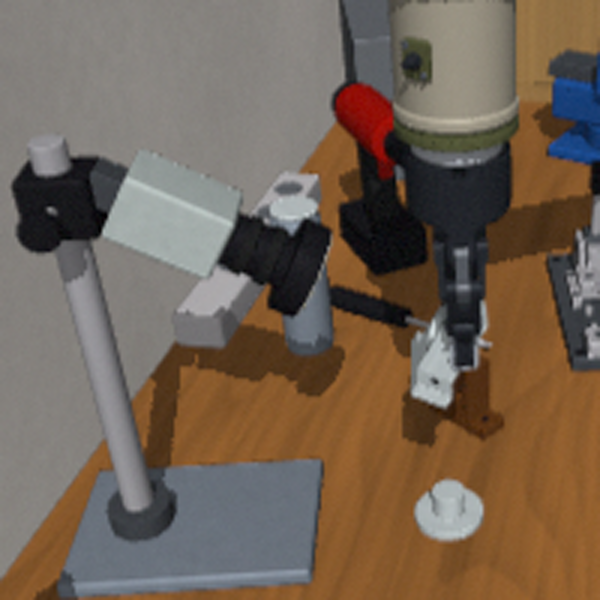

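View pics/w20c.png

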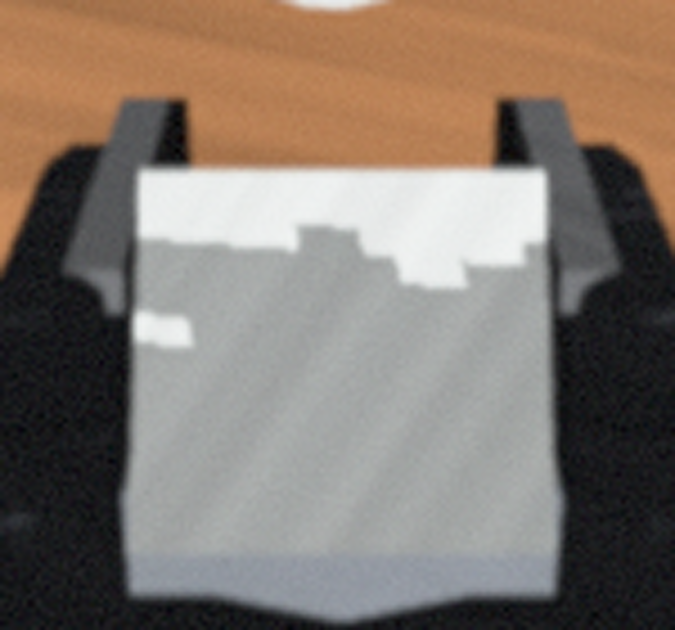

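View pics/t20.png

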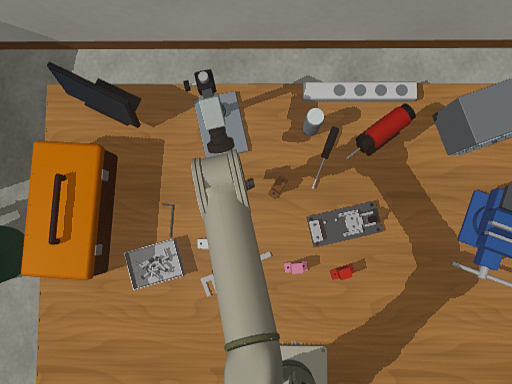

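View pics/s20d.png

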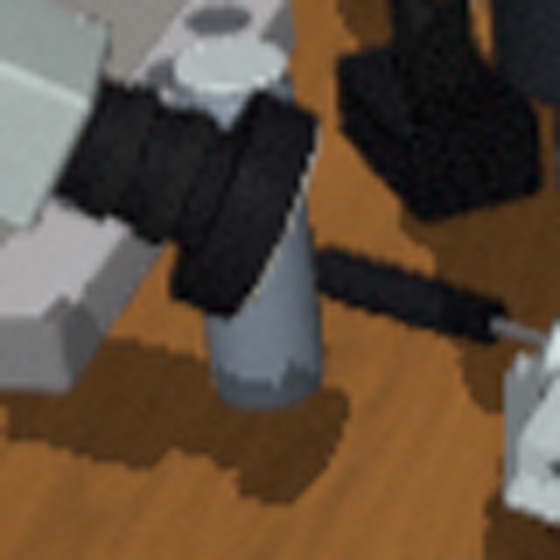

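```bash
python3 - <<'E'
from h import *
S=load('s20');C=cloud(S);im=S['p'].astype(int)
y=np.radians(12.5);c,s=np.cos(y),np.sin(y);t=np.radians(30)
X=np.array([c*np.cos(t),s*np.cos(t),np.sin(t)]);Y=np.array([-s,c,0]);Z=np.cross(X,Y);F=np.array([.6038,.176,.2])
# block frame expected: bore at F ; q in block-ish axes rel to F
q=(C-F)@np.c_[X,Y,Z]*1000
m=(np.abs(q[...,0]+15)<22)&(np.abs(q[...,1])<42)&(q[...,2]>-50)&(q[...,2]<36)&(im.min(2)>110)
ys,xs=np.nonzero(m);print(m.sum(),xs.min(),xs.max(),ys.min(),ys.max())
a=q[m];print(np.percentile(a,[2,5,50,95,98],axis=0).round(1))
f=a[np.abs(a[:,1]-36)<4];print('foot end',len(f),np.percentile(f,[2,50,98],axis=0).round(1))
b=a[np.abs(a[:,0])<5];A=np.c_[b[:,1:],np.ones(len(b))];k=np.linalg.lstsq(A,b[:,0],rcond=None)[0];r=b[:,0]-A@k;print('front face x=%.3f y+%.3f z+%.2f'%tuple(k),len(b),r.std())
E
```

```text
336 222 247 191 225
[[-29.  -15.3 -42.5]
 [-27.8  -8.7 -41. ]
 [ -7.9  18.2 -27.5]
 [  1.4  37.1   9.6]
 [  1.6  37.8  25.7]]
foot end 70 [[-28.1  32.4 -43.4]
 [-13.4  36.5 -37.4]
 [  0.9  38.2 -31.7]]
front face x=-0.047 y+-0.024 z+-0.47 143 1.8494463476518925
```

```bash
python3 - <<'E'
from pose import *
c=np.array([(137,168),(548,168),(557,554),(130,554)])/4.5+np.array([180,210])-.4
b,Xb=pose('w20',c,np.array([.58487,.17187,.17347]),12.5)
y=np.radians(12.5);cc,s=np.cos(y),np.sin(y);t=np.radians(30)
X=np.array([cc*np.cos(t),s*np.cos(t),np.sin(t)]);Y=np.array([-s,cc,0]);Z=np.cross(X,Y);F=np.array([.6038,.176,.2])
print('bore in head axes rel F',((b-F)@np.c_[X,Y,Z]*1000).round(1))
Fw=F+np.array([cc,s,0])*.0025+Y*-.0013+np.array([0,0,-.0005])
print('rel wrist-measured F',((b-Fw)@np.c_[X,Y,Z]*1000).round(1), 'angle to X deg',np.degrees(np.arccos(Xb@X)))
E
```

```text
edges [np.float64(34.5), np.float64(30.2), np.float64(34.0), np.float64(30.2)]
block yaw from edges 12.52 X [0.852 0.189 0.488] tilt 29.18
topc [0.5794 0.1698 0.2165] bore [0.6055 0.1756 0.1993] bore-tcp (tool x,y,z) [ 0.021  -0.0008  0.0259]
bore in head axes rel F [ 1.  -0.8 -1.4]
rel wrist-measured F [-0.9  0.5  0.3] angle to X deg 0.8161534514159645
```

Emit:
{"fn": "move_arm", "kwargs": {
  "motion": "0.0005 0 0.0007 0; 0.0005 0 0.0007 0; 0.0005 0 0.0007 0; 0.0005 0 0.0007 0; 0.0005 0 0.0007 0; 0.0005 0 0.0007 0"
}}

```text
clock: 21.88
position: [0.5857, 0.1719, 0.174]
ee_rot: [-0.551, 0.443, 0.551, 0.443]
ft_force: [0.2, -0.3, -2.8]
grip_width: 0.386
```

```bash
python3 - <<'E'
from tilt import *
o=get_obs();print(o['position'],o['ft_force'],o['grip_width'],np.abs(o['joint_velocities']).max())
snap('wrist','w21');fit('w21',(222,258,290,325),12.5)
snap('side','s21');snap('top','t21');crop('s21',240,110,340,220,5,'s21c')
a=load('top0')['p'].astype(int);b=load('t21')['p'].astype(int);d=(np.abs(a-b).max(2)>60).astype(np.uint8)
n,_,st,ce=cv2.connectedComponentsWithStats(d);print([(tuple(st[i,:4]),st[i,4]) for i in range(1,n) if st[i,4]>12])
E
```

```text
[0.58565077 0.17194168 0.17400971] [ 0.17810049 -0.31501697 -2.78769371] 0.3860567776748105 0.0024588111194024887
w21 n [-0.476 -0.107  0.873] tilt(top normal to -x) 29.19 deg, side -0.07 rms 0.0006 4446 [0.5809 0.1699 0.2174]
[((np.int32(191), np.int32(154), np.int32(89), np.int32(230)), np.int32(6873)), ((np.int32(238), np.int32(190), np.int32(4), np.int32(7)), np.int32(13)), ((np.int32(238), np.int32(192), np.int32(12), np.int32(18)), np.int32(84)), ((np.int32(244), np.int32(211), np.int32(10), np.int32(24)), np.int32(122)), ((np.int32(374), np.int32(211), np.int32(19), np.int32(9)), np.int32(69)), ((np.int32(356), np.int32(213), np.int32(8), np.int32(16)), np.int32(53)), ((np.int32(328), np.int32(221), np.int32(14), np.int32(13)), np.int32(123)), ((np.int32(320), np.int32(224), np.int32(8), np.int32(11)), np.int32(60)), ((np.int32(0), np.int32(311), np.int32(125), np.int32(73)), np.int32(3075)), ((np.int32(266), np.int32(346), np.int32(16), np.int32(21)), np.int32(207)), ((np.int32(36), np.int32(366), np.int32(22), np.int32(18)), np.int32(168)), ((np.int32(283), np.int32(380), np.int32(6), np.int32(4)), np.int32(14))]
```

View pics/s21c.png

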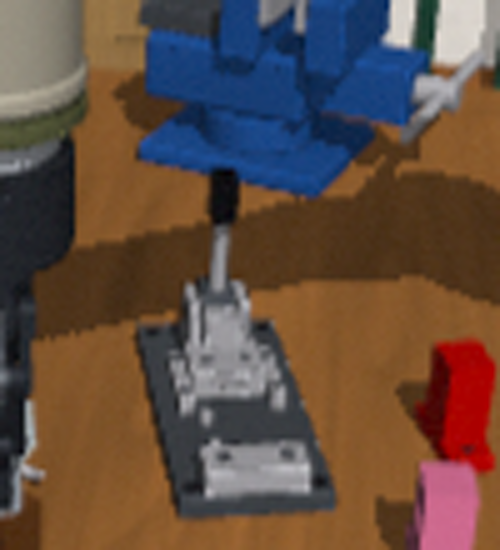

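View pics/s21.png

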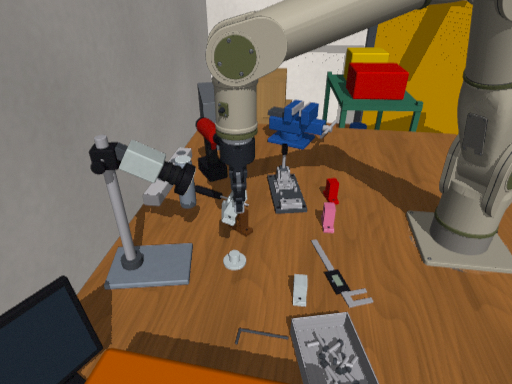

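Side view: the lever stands up at (284,150), the nest is empty, and the block is held below the gripper in front of the lens at about (232,208). Nothing else has moved. Top-view differences show only the arm, its shadow, the lever, the jaw and the block.

```bash
python3 -c "
from workcell import hand_in
print(hand_in())"
```

```text
the job is handed in; nothing more can be done
None
```

The job is handed in: the block is held at the camera with a 60 N grip, and the cam lever is up.

**What I did**
- I gripped the cam lever and swung it along its arc to the stop, then left it there. It measured about 1.5 rad, and the jaw had drawn clear of the foot.
- I lifted the block by its ±y sides. The tool can only point straight down, so I turned the block 30° in the pads by pressing its back face gently (about 7 N) against the edge of the clamp's base plate, with a 20 N grip.
- I then raised the grip to 60 N, carried the block to the camera and stopped there at 21.9 s.

**Last checks**
- **Tilt:** it read 29.2°. The same measurement read −0.3° on the upright block, so the true tilt is about 29.5°, roughly half a degree short of 30°.
- **Yaw:** the block was at 12.5°, and the camera measured the same.
- **Bore position:** the wrist camera put the bore within about 1 mm of the focus. I then nudged the tool by about 1 mm and did not measure the bore again. It was not seen directly: I worked it out from the block's top face.
- **Steadiness:** the tilt stayed the same from the lift to the end, and the arm was at rest.
- **Rest of the bench:** comparing pictures from before and after, the other things had not moved. The lever was still up, and the camera and its stand were not touched.

**Where the checks disagreed**
- The cameras differed by 1 to 3.5 mm on the stand's position. I used the wrist camera for both the bore and the focus so that its own error cancels, and cross-checked with the other views.
- The block turned about a point higher than the text's grasp point, so I used its measured place in the gripper, not the predicted one.

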